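Put four radio battery packs on charge

ROBOT

A 7-joint arm with a two-finger parallel gripper is mounted at the origin on the work surface. World frame = base frame: x ahead of the robot, y to its left, z up, the work surface at z = 0. Lengths are in m, angles in rad, forces in N, time in s.
With the tool pointing down it reaches from about 0.4 to 0.9 m from the base axis. Payload 5.6 kg.
Tool frame: the origin (TCP) lies midway between the tips of the shut fingers; the grasp point (between the pads) lies 19 mm behind it (r.hold_point_z is the distance from the TCP to the grasp point, in m); z points along the fingers, y is the direction in which the jaws open and shut (so a half turn about z gives the same grasp; the last joint's range is limited). The gripper opens to 92 mm and grips with 3 to 60 N. Pads are 20 mm wide; open, the fingers measure 128 mm over their backs; the gripper's body (75 mm by 189 mm) begins 69 mm behind the grasp point.
Start: joints at [1.201, 0.468, -0.012, 1.603, 0.006, 1.071, -0.056], TCP at [0.209, -0.616, 0.215] pointing down, gripper open.
Joint ranges: [-2.53, 2.53], [-0.31, 2.02], [-1.57, 1.55], [0.28, 2.44], [-1.29, 4.43], [0.15, 1.84], [-2.92, 2.92]. Speed limits (rad/s): [2.57, 2.57, 3.14, 3.14, 3.14, 3.14, 3.14].

INTERFACE

Orientations are given as a unit quaternion [x, y, z, w].
In Python, from bench import r, vision, job gives the robot as it stands.
- The arm moves only by the tool arm_command, never from a script. Its argument "increments" is a list of rows, each an object with "gripper": the finger opening in m, from 0 to 0.0919; "travel": the shift along the tool's x, y, z in m, a list of three; "yaw": the turn about the tool's z in degrees. A call has 1 to 5 rows; each row shifts and turns the commanded pose from where the row before left it, along the tool's axes as they then stand; what a row does not reach is not made up. A row lasts 1/8 s, in which the tool goes at most 62.5 mm and 10.7 degrees, less where a joint would pass 70% of its speed; a pose out of reach is approached as far as the arm can. A call is refused whole if a number of a shift passes 0.0625 or a number of a turn 10.7, either way. A call with a gripper value outside its range is refused whole. The fingers move at their own pace and stop on an object; "force" is the grip in N (left out, the last holds). Time passes only in rows, so rows that do not move let the fingers close. It gives the time, the measured TCP pose, the force and the opening at its end, in the units of the state.
- r.get_state(): the state, without advancing time (a new reading comes with each control period).
- vision.capture(name): name is "scene" or "side" or "wrist"; returns a dict with "frame" (384x512x3 uint8, blue, green, red), "mtx" (3x3 intrinsics, pixels), "origin" and "orientation" of the camera in the world. Camera axes: x right, y down, z forward; pixel columns grow to the right and rows downward; lengths in m; the calibration is good to about 2 mm. A picture is of the moment at which its call begins. There is no depth.
- job.finish_job(): hands the job in, once; it reports no verdict.
Trained networks look in the newest picture that a camera, given by its name, has taken for a name from the list of things; names that differ only in an ending like _2 or _b are one class to them, and where a whole thing is asked for, a point or a joint stands for the part that bears it (a point fixed in the world has none). Each returns a list of dicts, best first, with "conf" (0 to 1); they miss things now and then, are a little off and sometimes report something else, mostly with a low value. They report only what shows in the picture. A call takes as long as a camera call. They do not tell look-alikes from the thing itself.
- vision.cut_out(camera, name): "region" (384x512 bool, what is visible of it) and "extent" ([centre column, centre row, width, height] in pixels, round what is visible of it).
The state is a dict: "time": time; "joint_positions": joint angles; "dq": joint speeds; "effort": joint torques, N m; "eef_pos": TCP position; "tcp_rot": TCP orientation; "ft_force": force on the tool from outside, world axes, zero at the start; "moment": the same for the moment, N m; "grip_width": finger opening in m.
Only numpy, scipy, OpenCV 4.12 (cv2) and the standard library are available. Lean on these libraries where they do the work, as an engineer would, in place of code of your own. Each camera call takes 0.05 s, during which the arm holds its last target.

TASK

Put the four loose black battery packs on the radio desk on charge: set each one into the white charger tray whose bay fits its outline, so that it lies flat on the floor of the bay, right way up as it lies now. Set the packs down rather than dropping them, and leave the hand-held radio and the mouse where they are.

Things in the scene. Friction and masses are not known exactly. Their poses are not given: they have to be found in the camera images.
- pack_long: The long narrow rechargeable battery pack: a loose black plastic block with a grey panel on top and small brass contact strips at its two ends, 105 x 30 x 40 mm high (along its x, y, z), about 200 g, lying on the desk. Origin: centre of its underside; z up. Either way round is the same.
- pack_square: The large square rechargeable battery pack: a loose black plastic block with a grey panel on top and small brass contact strips at its two ends, 62 x 62 x 40 mm high (along its x, y, z), about 240 g, lying on the desk. Origin: centre of its underside; z up. Either way round is the same.
- pack_medium: The medium oblong rechargeable battery pack: a loose black plastic block with a grey panel on top and small brass contact strips at its two ends, 72 x 40 x 40 mm high (along its x, y, z), about 170 g, lying on the desk. Origin: centre of its underside; z up. Either way round is the same.
- pack_small: The smallest oblong rechargeable battery pack: a loose black plastic block with a grey panel on top and small brass contact strips at its two ends, 46 x 28 x 40 mm high (along its x, y, z), about 90 g, lying on the desk. Origin: centre of its underside; z up. Either way round is the same.
- charger_long: The charger for the long pack: a low white plastic tray fixed to the desk, outside 131 x 56 x 22 mm (along its x, y, z). Its open-topped bay with grey floor is 119 x 44 mm, centred, 7 mm wider than the long pack on every side; the bay's floor is 12 mm above the desk and its 6 mm thick rim stands 10 mm above that floor. Origin: centre of its underside, on the desk; x along the bay's length, z up.
- charger_square: The charger for the square pack: a low white plastic tray fixed to the desk, outside 88 x 88 x 22 mm (along its x, y, z). Its open-topped bay with grey floor is 76 x 76 mm, centred, 7 mm wider than the square pack on every side; the bay's floor is 12 mm above the desk and its 6 mm thick rim stands 10 mm above that floor. Origin: centre of its underside, on the desk; x along the bay's length, z up.
- charger_medium: The charger for the medium pack: a low white plastic tray fixed to the desk, outside 98 x 66 x 22 mm (along its x, y, z). Its open-topped bay with grey floor is 86 x 54 mm, centred, 7 mm wider than the medium pack on every side; the bay's floor is 12 mm above the desk and its 6 mm thick rim stands 10 mm above that floor. Origin: centre of its underside, on the desk; x along the bay's length, z up.
- charger_small: The charger for the small pack: a low white plastic tray fixed to the desk, outside 72 x 54 x 22 mm (along its x, y, z). Its open-topped bay with grey floor is 60 x 42 mm, centred, 7 mm wider than the small pack on every side; the bay's floor is 12 mm above the desk and its 6 mm thick rim stands 10 mm above that floor. Origin: centre of its underside, on the desk; x along the bay's length, z up.
- handheld: A hand-held radio lying on its back, to be left alone: black, keypad and green display up, 98 x 52 x 30 mm with a 50 mm stub aerial, 148 mm long in all along x. Origin: on the desk, under the middle of that length.
- mouse: A grey computer mouse, to be left alone: 100 x 58 x 36 mm, long along x, rounded. Origin: centre of its underside, on the desk.
Not all that is in view belongs to the job. Leave any blue, orange or pink look-alike of the pack_long alone.

How it is judged:
By the outcome, as a careful person would: the job done as asked, in the order asked, and still so for the second after the job is handed in, with the robot touching nothing.
It also fails if it takes over 115 s, if anything falls off the work surface, if the arm or the gripper's body presses on something with over 40 N, if the wrist force passes 120 N, or if a joint passes its speed limit or range.

## Working session

There is one attempt and no reset: what is moved stays moved. The work goes in short steps, Python scripts to look and compute and a tool call to move; the robot and the scene stay as the last step left them, time stands still between calls to the robot, and variables do not carry over. Pictures are saved under pics/ and viewed, and the job is handed in when it is done.

Besides the shell and the picture viewer there is one more tool, called as name([rows], argument=value, ...), one row to a line, values as JSON. arm_command: Moves the arm, as the interface text tells. Its arguments: {"type":"object","properties":{"increments":{"type":"array","items":{"type":"object","properties":{"gripper":{"type":"number"},"travel":{"type":"array","items":{"type":"number"}},"yaw":{"type":"number"}}}},"force":{"type":"number"}},"required":["increments"]}

```bash
ls; mkdir -p pics
python3 - <<'E'
from bench import r, vision, job
import cv2
print(r.get_state())
for c in ["scene","side","wrist"]:
    d=vision.capture(c); cv2.imwrite(f"pics/{c}0.png",d["frame"]); print(c,d["mtx"],d["origin"],d["orientation"])
E
```

```text
pics
{'time': 0.0, 'joint_positions': array([ 1.20099361,  0.46839751, -0.01162856,  1.60363752,  0.00602515,
        1.07137567, -0.05630332]), 'dq': array([ 2.00618131e-05, -1.02718553e-03, -1.44580545e-03, -1.20125996e-03,
        5.47680173e-04,  8.62838343e-04,  1.72438343e-04]), 'effort': array([ 2.11068791e-04, -5.20567560e+01, -1.22895560e-02, -2.43750519e+01,
       -5.67037915e-02,  1.72395824e-02,  1.54282338e-04]), 'eef_pos': array([ 0.20841304, -0.61505993,  0.21362142]), 'tcp_rot': array([ 9.86681900e-01,  1.62659256e-01, -2.11082292e-04, -8.66454859e-04]), 'ft_force': array([-0.07921094, -0.24563596, -0.10336574]), 'moment': array([ 0.01341455,  0.00405944, -0.01121297]), 'grip_width': 0.09202243192405353}
scene [[361.51968172   0.         251.59191178]
 [  0.         361.51968172 196.02832053]
 [  0.           0.           1.        ]] [ 1.46051388 -0.02266939  0.88376918] [ 0.63344485  0.65847398 -0.29452619 -0.28002493]
side [[379.26096193   0.         257.31015102]
 [  0.         379.26096193 193.23491274]
 [  0.           0.           1.        ]] [0.46318667 0.89019008 0.62464479] [-0.04171163  0.87561906 -0.48112798  0.00820218]
wrist [[335.80682023   0.         251.92220614]
 [  0.         335.80682023 195.88959026]
 [  0.           0.           1.        ]] [ 0.27519633 -0.59278325  0.38398834] [ 0.80605029 -0.57761267 -0.0762445   0.10408319]
```

View pics/scene0.png

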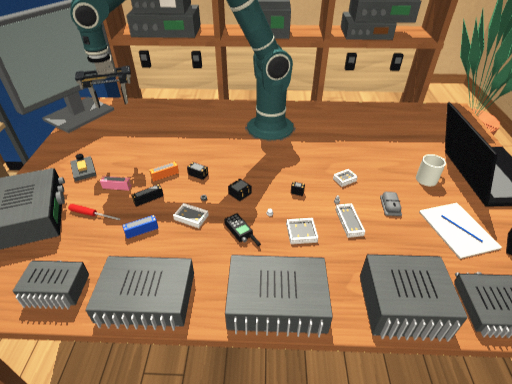

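View pics/side0.png

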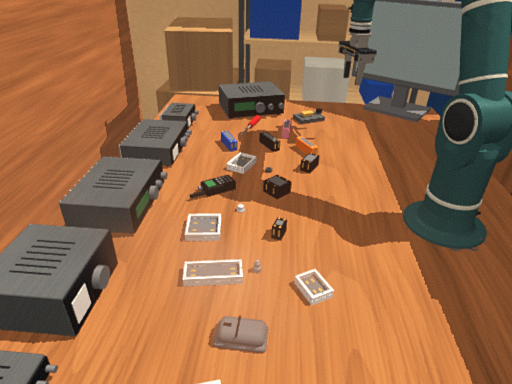

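View pics/wrist0.png

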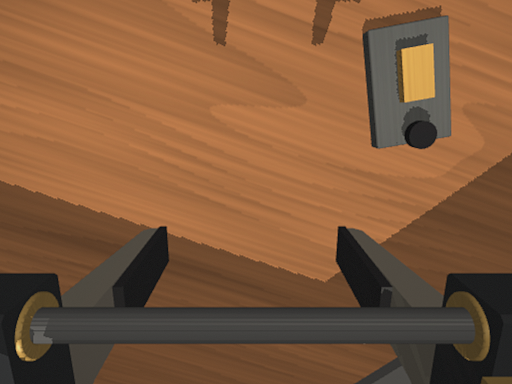

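```bash
cat > h.py <<'E'
import numpy as np, cv2
from scipy.spatial.transform import Rotation as R
from scipy.optimize import minimize
SZ=dict(pack_long=(.105,.030,.040),pack_square=(.062,.062,.040),pack_medium=(.072,.040,.040),pack_small=(.046,.028,.040),
 charger_long=(.131,.056,.022),charger_square=(.088,.088,.022),charger_medium=(.098,.066,.022),charger_small=(.072,.054,.022))
def proj(d,P):
    M=R.from_quat(d["orientation"]).as_matrix()
    q=(np.asarray(P)-d["origin"])@M
    q=q@d["mtx"].T
    return q[:,:2]/q[:,2:]
def ray(d,uv,z):
    M=R.from_quat(d["orientation"]).as_matrix()
    v=M@np.linalg.inv(d["mtx"])@np.array([uv[0],uv[1],1.])
    return np.asarray(d["origin"])+v*(z-d["origin"][2])/v[2]
def corners(x,y,yaw,s,z0=0):
    c,sn=np.cos(yaw),np.sin(yaw)
    return np.array([[x+c*a*s[0]/2-sn*b*s[1]/2,y+sn*a*s[0]/2+c*b*s[1]/2,z] for z in (z0,z0+s[2]) for a,b in((-1,-1),(1,-1),(1,1),(-1,1))])
def mask(d,P,sc=4):
    uv=proj(d,P)
    h=cv2.convexHull(((uv+.5)*sc*16).astype(np.int32).reshape(-1,1,2))
    m=np.zeros((384*sc,512*sc),np.uint8); cv2.fillConvexPoly(m,h,1,shift=4); return cv2.resize(m.astype(np.float32),(512,384),interpolation=cv2.INTER_AREA)
def fit(obs,s,x0,yaws=np.radians(np.arange(0,180,15)),zfree=True):
    # obs list of (d,region)
    def cost(p):
        c=0
        for d,m in obs:
            k=mask(d,corners(p[0],p[1],p[2],s,p[3]*.1 if zfree else 0)); M=m.astype(np.float32)
            c+=np.abs(k-M).sum()/M.sum()
        return c/len(obs)
    best=None
    c0=sorted([(cost([x0[0],x0[1],a,0]),a) for a in yaws])[:3]
    for _,a in c0:
        p0=np.array([x0[0],x0[1],a,0.])
        sim=np.vstack([p0]+[p0+e for e in np.diag([.01,.01,.2,.1 if zfree else 1e-6])])
        o=minimize(cost,p0,method="Nelder-Mead",options=dict(initial_simplex=sim,xatol=1e-4,fatol=1e-4,maxiter=250))
        if best is None or o.fun<best.fun: best=o
    p=best.x; return p[0],p[1],np.degrees(p[2])%180,p[3]*.1,best.fun
E
cat > meas.py <<'E'
from bench import vision
from h import *
import pickle,sys
D={};
for c in ("scene","side"):
    D[c]=vision.capture(c); 
det={}
for n in SZ:
    for c in D:
        det[n,c]=vision.cut_out(c,n)
        print(n,c,[(round(q["conf"],2),np.round(q["extent"]).tolist()) for q in det[n,c]][:6])
pickle.dump((D,det),open("m.pkl","wb"))
E
python3 meas.py
```

```text
pack_long scene [(0.71, [139.0, 229.0, 36.0, 23.0]), (0.69, [164.0, 171.0, 29.0, 21.0]), (0.66, [115.0, 186.0, 26.0, 12.0]), (0.64, [148.0, 197.0, 35.0, 20.0])]
pack_long side [(0.86, [307.0, 146.0, 22.0, 18.0]), (0.85, [272.0, 142.0, 19.0, 18.0]), (0.65, [230.0, 140.0, 19.0, 16.0])]
pack_square scene [(0.83, [240.0, 190.0, 21.0, 19.0])]
pack_square side [(0.82, [278.0, 186.0, 32.0, 22.0]), (0.39, [240.0, 336.0, 56.0, 38.0])]
pack_medium scene [(0.5, [198.0, 172.0, 17.0, 18.0])]
pack_medium side [(0.81, [310.0, 164.0, 18.0, 18.0])]
pack_small scene [(0.44, [300.0, 189.0, 14.0, 14.0])]
pack_small side [(0.7, [279.0, 229.0, 15.0, 20.0])]
charger_long scene [(0.57, [348.0, 221.0, 28.0, 39.0])]
charger_long side [(0.96, [212.0, 274.0, 59.0, 23.0])]
charger_square scene [(0.66, [304.0, 232.0, 35.0, 28.0])]
charger_square side [(0.89, [202.0, 227.0, 35.0, 28.0])]
charger_medium scene [(0.62, [190.0, 218.0, 33.0, 24.0])]
charger_medium side [(0.73, [243.0, 164.0, 27.0, 26.0])]
charger_small scene [(0.8, [349.0, 179.0, 20.0, 16.0])]
charger_small side [(0.81, [316.0, 290.0, 39.0, 37.0])]
```

```bash
cat > fitall.py <<'E'
from h import *; import pickle
D,det=pickle.load(open("m.pkl","rb"))
pick={("pack_long","scene"):(148,197),("pack_long","side"):(272,142)}
vis={c:cv2.resize(D[c]["frame"],None,fx=1.5,fy=1.5) for c in D}
out={}
for n in SZ:
    obs=[];x0=[]
    for c in D:
        L=det[n,c]; t=pick.get((n,c))
        q=min(L,key=lambda q:np.hypot(q["extent"][0]-t[0],q["extent"][1]-t[1])) if t else L[0]
        obs.append((D[c],q["region"])); x0.append(ray(D[c],q["extent"][:2],.02))
    f=fit(obs,SZ[n],np.mean(x0,0))
    g=fit(obs,SZ[n],np.mean(x0,0),zfree=False)
    out[n]=g
    print(n,"rays",np.round(x0,3)[:,:2].tolist(),"free",np.round(f,4),"z0",np.round(g,4))
    for c in D:
        P=corners(g[0],g[1],np.radians(g[2]),SZ[n]); uv=(proj(D[c],P)+.5)*1.5
        for k in (0,4): cv2.polylines(vis[c],[np.round(uv[k:k+4]).astype(np.int32)],True,(255,255,0) if k else (0,255,0),1)
pickle.dump(out,open("fit.pkl","wb"))
for c in vis: cv2.imwrite(f"pics/{c}_fit.png",vis[c])
E
python3 fitall.py
```

```text
pack_long rays [[0.52, -0.435], [0.499, -0.422]] free [ 5.099000e-01 -4.417000e-01  1.209327e+02 -3.900000e-03  1.557000e-01] z0 [  0.5111  -0.4384 121.5297   0.       0.1893]
pack_square rays [[0.475, -0.108], [0.465, -0.106]] free [ 4.66900e-01 -1.13100e-01  4.85874e+01 -3.10000e-03  9.99000e-02] z0 [ 0.469  -0.1115 46.8101  0.      0.1276]
pack_medium rays [[0.372, -0.279], [0.361, -0.263]] free [ 3.60300e-01 -2.83000e-01  6.47993e+01 -3.70000e-03  9.73000e-02] z0 [ 0.3619 -0.2813 64.6508  0.      0.1395]
pack_small rays [[0.461, 0.108], [0.454, 0.107]] free [ 4.55200e-01  1.00200e-01  7.86971e+01 -3.30000e-03  2.02300e-01] z0 [ 0.4549  0.1006 78.1459  0.      0.2235]
charger_long rays [[0.616, 0.26], [0.596, 0.287]] free [ 5.9930e-01  2.6560e-01  9.0892e+00 -5.0000e-03  6.8000e-02] z0 [0.5996 0.2669 9.4515 0.     0.1289]
charger_square rays [[0.669, 0.109], [0.653, 0.121]] free [ 6.5300e-01  1.0290e-01  6.9419e+00 -3.6000e-03  4.7800e-02] z0 [0.6543 0.1043 7.4918 0.     0.0896]
charger_medium rays [[0.622, -0.268], [0.588, -0.233]] free [ 5.96200e-01 -2.69500e-01  6.92158e+01 -3.80000e-03  8.95000e-02] z0 [ 0.5959 -0.2659 69.1997  0.      0.1249]
charger_small rays [[0.394, 0.295], [0.37, 0.309]] free [ 3.727000e-01  2.860000e-01  1.192979e+02 -2.900000e-03  1.379000e-01] z0 [  0.3739   0.2875 119.8216  -0.       0.1547]
```

View pics/scene_fit.png

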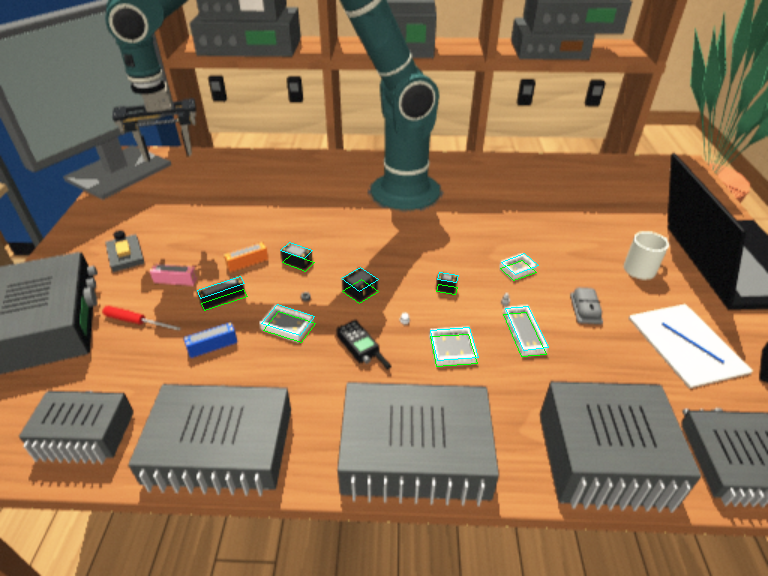

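View pics/side_fit.png

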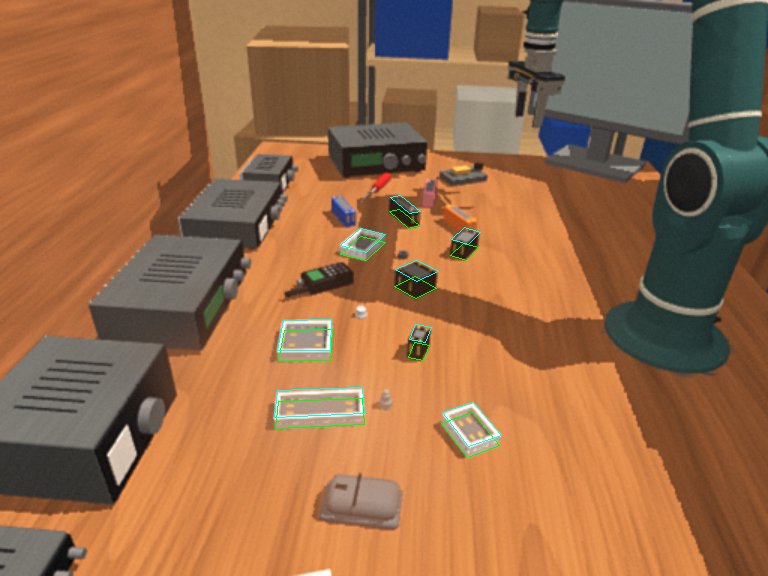

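```bash
cat > plan.py <<'E'
import sys; from bench import r; from h import *
# usage: plan.py x y z psi [n]   psi = angle of tool x in world, deg
def pose():
    s=r.get_state(); M=R.from_quat(s["tcp_rot"]).as_matrix()
    return s,M
if __name__=="__main__":
    x,y,z,psi=map(float,sys.argv[1:5]); s,M=pose()
    p0=np.array(s["eef_pos"]); a0=np.degrees(np.arctan2(M[1,0],M[0,0]))
    dpsi=(psi-a0+180)%360-180; d=np.array([x,y,z])-p0
    nmin=int(np.ceil(max(np.linalg.norm(d)/.06,abs(dpsi)/10.5,1))); n=int(sys.argv[5]) if len(sys.argv)>5 else nmin
    print("t",round(s["time"],2),"pos",np.round(p0,4),"psi",round(a0,2),"dpsi",round(dpsi,1),"tilt",np.round(M[:,2],3),"n",n,"F",np.round(s["ft_force"],1),"w",round(s["grip_width"],4))
    rows=[]
    for i in range(n):
        a=np.radians(a0+dpsi*i/n); T=np.array([[np.cos(a),np.sin(a),0],[np.sin(a),-np.cos(a),0],[0,0,-1.]])
        rows.append('{"travel":[%.3f,%.3f,%.3f],"yaw":%.1f}'%(*(T.T@d/n),-dpsi/n))
    for i in range(0,n,5): print(",".join(rows[i:i+5]))
E
python3 - <<'E'
import pickle; from h import *
from bench import vision
D,det=pickle.load(open("m.pkl","rb"))
for uv in [(203,198),(270,212),(337,199),(239,230),(164,171),(139,229),(115,186),(391,203)]: print(uv,ray(D["scene"],uv,0.01).round(3))
for uv in [(268,169),(240,209),(257,267),(215,187)]: print("side",uv,ray(D["side"],uv,0.01).round(3))
w=vision.capture("wrist")
for uv in [(252,196),(252,20),(252,230),(20,100),(490,100)]: print("w",uv,ray(w,uv,0.0).round(3),ray(w,uv,0.04).round(3))
E
python3 plan.py 0.511 -0.438 0.2 121.5
```

```text
(203, 198) [ 0.509 -0.24   0.01 ]
(270, 212) [0.572 0.001 0.01 ]
(337, 199) [0.497 0.24  0.01 ]
(239, 230) [ 0.66 -0.1   0.01]
(164, 171) [ 0.359 -0.415  0.01 ]
(139, 229) [ 0.667 -0.429  0.01 ]
(115, 186) [ 0.455 -0.578  0.01 ]
(391, 203) [0.512 0.427 0.01 ]
side (268, 169) [ 0.502 -0.229  0.01 ]
side (240, 209) [0.568 0.015 0.01 ]
side (257, 267) [0.501 0.243 0.01 ]
side (215, 187) [ 0.658 -0.093  0.01 ]
w (252, 196) [ 0.179 -0.625  0.   ] [ 0.189 -0.622  0.04 ]
w (252, 20) [ 0.358 -0.565  0.   ] [ 0.35  -0.568  0.04 ]
w (252, 230) [ 0.138 -0.639  0.   ] [ 0.152 -0.634  0.04 ]
w (20, 100) [ 0.2   -0.348  0.   ] [ 0.208 -0.373  0.04 ]
w (490, 100) [ 0.366 -0.839  0.   ] [ 0.357 -0.813  0.04 ]
t 1.1 pos [ 0.2086 -0.6156  0.2146] psi 18.72 dpsi 102.8 tilt [-0. -0. -1.] n 10 F [0.4 0.1 0.5] w 0.092
{"travel":[0.034,-0.007,0.001],"yaw":-10.3},{"travel":[0.035,-0.001,0.001],"yaw":-10.3},{"travel":[0.035,0.005,0.001],"yaw":-10.3},{"travel":[0.033,0.011,0.001],"yaw":-10.3},{"travel":[0.031,0.017,0.001],"yaw":-10.3}
{"travel":[0.027,0.022,0.001],"yaw":-10.3},{"travel":[0.023,0.027,0.001],"yaw":-10.3},{"travel":[0.017,0.030,0.001],"yaw":-10.3},{"travel":[0.012,0.033,0.001],"yaw":-10.3},{"travel":[0.006,0.035,0.001],"yaw":-10.3}
```

arm_command([
  {"travel":[0.034,-0.007,0.001],"yaw":-10.3},
  {"travel":[0.035,-0.001,0.001],"yaw":-10.3},
  {"travel":[0.035,0.005,0.001],"yaw":-10.3},
  {"travel":[0.033,0.011,0.001],"yaw":-10.3},
  {"travel":[0.031,0.017,0.001],"yaw":-10.3},
])

```text
invalid input
```

arm_command([
  {"travel":[0.027,0.022,0.001],"yaw":-10.3},
  {"travel":[0.023,0.027,0.001],"yaw":-10.3},
  {"travel":[0.017,0.03,0.001],"yaw":-10.3},
  {"travel":[0.012,0.033,0.001],"yaw":-10.3},
  {"travel":[0.006,0.035,0.001],"yaw":-10.3},
])

```text
invalid input
```

```bash
cat > wr.py <<'E'
# wr.py name tag : fit with wrist only (z=0 fixed) near prior, overlay
import sys,pickle; from bench import vision; from h import *
name,tag=sys.argv[1:3]; z0=float(sys.argv[3]) if len(sys.argv)>3 else 0
d=vision.capture("wrist"); L=vision.cut_out("wrist",name); fp=pickle.load(open("fit.pkl","rb"))[name]
img=d["frame"].copy()
P=corners(fp[0],fp[1],np.radians(fp[2]),SZ[name]); uc=proj(d,P).mean(0)
print([(round(q["conf"],2),np.round(q["extent"]).tolist()) for q in L][:4],"prior at",uc.round())
def dr(P,c):
    uv=np.round(proj(d,P)).astype(np.int32)
    for k in (0,4): cv2.polylines(img,[uv[k:k+4]],True,c if k else tuple(int(v*.5) for v in c),1)
dr(P,(0,0,255))
if L:
    q=min(L,key=lambda q:np.hypot(*(np.array(q["extent"][:2])-uc)))
    g=fit([(d,q["region"])],SZ[name],fp[:2],yaws=np.radians([fp[2]-8,fp[2],fp[2]+8]),zfree=False)
    f=fit([(d,q["region"])],SZ[name],fp[:2],yaws=np.radians([fp[2]-8,fp[2],fp[2]+8]))
    print("wrist",np.round(g,4),"free z",np.round(f,4),"prior",np.round(fp,4)); dr(corners(g[0],g[1],np.radians(g[2]),SZ[name]),(0,255,0))
cv2.imwrite(f"pics/w_{tag}.png",img);
E
python3 wr.py pack_long long1; python3 plan.py 0.511 -0.438 0.2 121.5
```

```text
[] prior at [ 169. -230.]
t 1.2 pos [ 0.2086 -0.6156  0.2146] psi 18.72 dpsi 102.8 tilt [-0.  0. -1.] n 10 F [-0.4 -0.1 -0.9] w 0.092
{"travel":[0.034,-0.007,0.001],"yaw":-10.3},{"travel":[0.035,-0.001,0.001],"yaw":-10.3},{"travel":[0.035,0.005,0.001],"yaw":-10.3},{"travel":[0.033,0.011,0.001],"yaw":-10.3},{"travel":[0.031,0.017,0.001],"yaw":-10.3}
{"travel":[0.027,0.022,0.001],"yaw":-10.3},{"travel":[0.023,0.027,0.001],"yaw":-10.3},{"travel":[0.017,0.030,0.001],"yaw":-10.3},{"travel":[0.012,0.033,0.001],"yaw":-10.3},{"travel":[0.006,0.035,0.001],"yaw":-10.3}
```

View pics/w_long1.png

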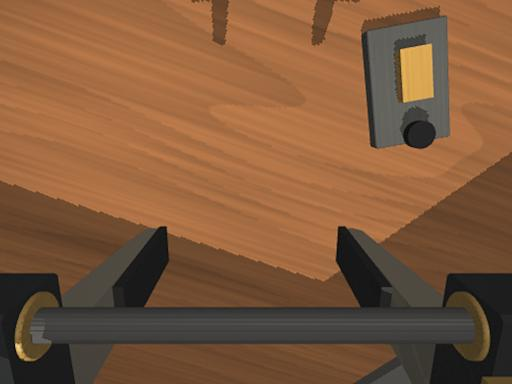

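arm_command([
  {"travel":[0.034,-0.007,0.001],"yaw":-10.3,"gripper":0.0919},
  {"travel":[0.035,-0.001,0.001],"yaw":-10.3,"gripper":0.0919},
  {"travel":[0.035,0.005,0.001],"yaw":-10.3,"gripper":0.0919},
  {"travel":[0.033,0.011,0.001],"yaw":-10.3,"gripper":0.0919},
  {"travel":[0.031,0.017,0.001],"yaw":-10.3,"gripper":0.0919},
])

```text
time: 1.82
eef_pos: [0.3598, -0.525, 0.2097]
tcp_rot: [0.816, 0.577, -0.0, 0.0]
ft_force: [0.2, 0.6, -0.1]
grip_width: 0.092
```

arm_command([
  {"travel":[0.027,0.022,0.001],"yaw":-10.3,"gripper":0.0919},
  {"travel":[0.023,0.027,0.001],"yaw":-10.3,"gripper":0.0919},
  {"travel":[0.017,0.03,0.001],"yaw":-10.3,"gripper":0.0919},
  {"travel":[0.012,0.033,0.001],"yaw":-10.3,"gripper":0.0919},
  {"travel":[0.006,0.035,0.001],"yaw":-10.3,"gripper":0.0919},
])

```text
time: 2.45
eef_pos: [0.5102, -0.435, 0.2046]
tcp_rot: [0.485, 0.875, -0.0, 0.0]
ft_force: [0.2, -0.0, -0.5]
grip_width: 0.0919
```

```bash
python3 wr.py pack_long long1; python3 plan.py 0.511 -0.438 0.2 121.5
```

```text
[(0.93, [146.0, 79.0, 46.0, 123.0]), (0.91, [377.0, 219.0, 43.0, 66.0]), (0.61, [152.0, 220.0, 46.0, 34.0])] prior at [252. 178.]
wrist [  0.6715  -0.7444 118.8365   0.       1.    ] free z [  87.8754   13.3279   35.3822 -220.9126    1.0001] prior [  0.5111  -0.4384 121.5297   0.       0.1893]
t 2.55 pos [ 0.5134 -0.4314  0.2045] psi 122.21 dpsi -0.7 tilt [ 0.003  0.003 -1.   ] n 1 F [-0.1  0.4 -0.3] w 0.0921
{"travel":[-0.004,-0.006,0.004],"yaw":0.7}
```

View pics/w_long1.png

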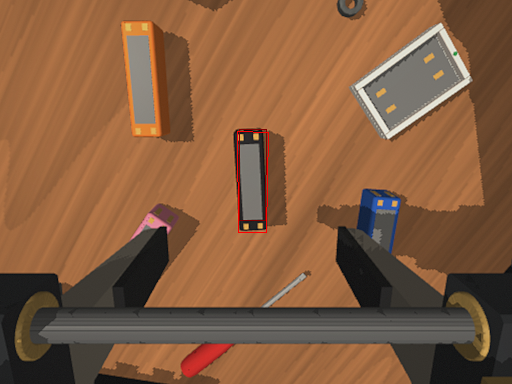

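```bash
cat > wt.py <<'E'
# colour-based wrist fit: wt.py name tag
import sys,pickle; from bench import vision; from h import *
name,tag=sys.argv[1:3]
d=vision.capture("wrist"); fp=pickle.load(open("fit.pkl","rb"))[name]
roi=mask(d,corners(fp[0],fp[1],np.radians(fp[2]),tuple(np.array(SZ[name])+[.03,.03,0])))>0
hsv=cv2.cvtColor(d["frame"],cv2.COLOR_BGR2HSV)
m=roi&((hsv[...,1]<85)|(hsv[...,2]<50))
m=cv2.morphologyEx(m.astype(np.uint8),cv2.MORPH_CLOSE,np.ones((9,9)))
n,lab,st,_=cv2.connectedComponentsWithStats(m); k=1+np.argmax(st[1:,4]); m=lab==k
Y=np.radians([fp[2]-6,fp[2],fp[2]+6])
g=fit([(d,m)],SZ[name],fp[:2],yaws=Y,zfree=False); f=fit([(d,m)],SZ[name],fp[:2],yaws=Y)
print(name,"wrist z0",np.round(g,4),"free z",np.round(f,4),"prior",np.round(fp,4))
img=d["frame"].copy(); cs,_=cv2.findContours(m.astype(np.uint8),0,1); cv2.drawContours(img,cs,-1,(0,255,0),1)
cv2.imwrite(f"pics/t_{tag}.png",img)
E
python3 wt.py pack_long long2;python3 wt.py charger_medium cm2
```

```text
pack_long wrist z0 [ 5.096000e-01 -4.387000e-01  1.253705e+02  0.000000e+00  9.030000e-02] free z [ 5.102000e-01 -4.406000e-01  1.249708e+02 -1.350000e-02  2.940000e-02] prior [  0.5111  -0.4384 121.5297   0.       0.1893]
charger_medium wrist z0 [ 5.94700e-01 -2.69000e-01  6.86632e+01  0.00000e+00  1.20000e-02] free z [ 5.95000e-01 -2.68800e-01  6.85858e+01 -9.00000e-04  1.16000e-02] prior [ 0.5959 -0.2659 69.1997  0.      0.1249]
```

View pics/t_long2.png

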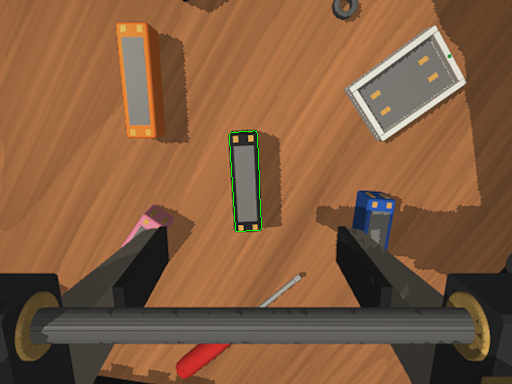

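View pics/t_cm2.png

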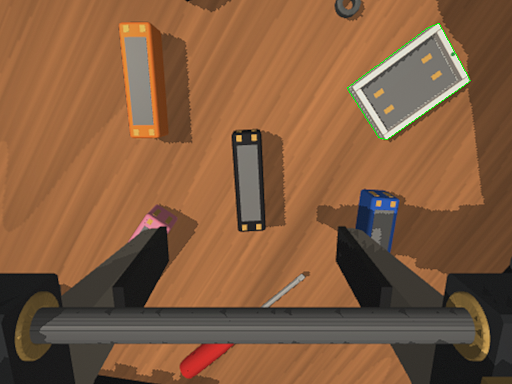

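```bash
python3 plan.py 0.5105 -0.439 0.11 123.5
python3 - <<'E'
from bench import vision,r
for i in range(4):
    d=vision.capture("wrist"); s=r.get_state(); print(d["origin"].round(4),d["orientation"].round(4),s["eef_pos"].round(4),s["tcp_rot"].round(4))
E
```

```text
t 2.65 pos [ 0.5094 -0.4353  0.2043] psi 121.68 dpsi 1.8 tilt [-0.001  0.    -1.   ] n 2 F [ 0.3 -0.1  0.3] w 0.0918
{"travel":[-0.002,-0.001,0.047],"yaw":-0.9},{"travel":[-0.002,-0.001,0.047],"yaw":-0.9}
[ 0.4705 -0.3747  0.3746] [0.9541 0.2708 0.0349 0.1234] [ 0.5085 -0.4363  0.2043] [ 4.880e-01  8.729e-01 -5.000e-04 -3.000e-04]
[ 0.4698 -0.3755  0.3746] [0.9543 0.27   0.0345 0.1236] [ 0.508  -0.4368  0.2044] [ 4.883e-01  8.727e-01 -6.000e-04 -3.000e-04]
[ 0.4694 -0.3759  0.3747] [0.9543 0.2697 0.0343 0.1237] [ 0.508  -0.4369  0.2045] [ 4.883e-01  8.727e-01 -6.000e-04 -2.000e-04]
[ 0.4693 -0.376   0.3748] [0.9544 0.2696 0.0344 0.1238] [ 0.5081 -0.4368  0.2046] [ 4.883e-01  8.727e-01 -5.000e-04 -1.000e-04]
```

```bash
cat > cap.py <<'E'
# cap.py name idx : store settled wrist view + colour mask ; then fit all stored idx
import sys,pickle,os; from bench import vision; from h import *
from scipy import ndimage
def seg(d,fp,name):
    roi=mask(d,corners(fp[0],fp[1],np.radians(fp[2]),tuple(np.array(SZ[name])+[.03,.03,0])))>0
    hsv=cv2.cvtColor(d["frame"],cv2.COLOR_BGR2HSV)
    m=roi&((hsv[...,1]<85)|(hsv[...,2]<50))
    m=cv2.morphologyEx(m.astype(np.uint8),cv2.MORPH_CLOSE,np.ones((9,9)))
    m=ndimage.binary_fill_holes(m).astype(np.uint8)
    n,lab,st,_=cv2.connectedComponentsWithStats(m); return lab==1+np.argmax(st[1:,4])
if __name__=="__main__":
    tag=sys.argv[1]; names=sys.argv[2].split(","); prev=sys.argv[3].split(",") if len(sys.argv)>3 else []
    d=vision.capture("wrist"); pickle.dump(d,open(f"v_{tag}.pkl","wb"))
    F=pickle.load(open("fit.pkl","rb")); img=d["frame"].copy()
    V=[d]+[pickle.load(open(f"v_{p}.pkl","rb")) for p in prev]
    for n in names:
        fp=F[n]; obs=[(v,seg(v,fp,n)) for v in V]; Y=np.radians([fp[2]-5,fp[2],fp[2]+5])
        g=fit(obs,SZ[n],fp[:2],yaws=Y,zfree=False); f=fit(obs,SZ[n],fp[:2],yaws=Y)
        print(n,"z0",np.round(g,4),"free",np.round(f,4),"prior",np.round(fp,4))
        cs,_=cv2.findContours(obs[0][1].astype(np.uint8),0,1); cv2.drawContours(img,cs,-1,(0,255,0),1)
        uv=np.round(proj(d,corners(g[0],g[1],np.radians(g[2]),SZ[n]))).astype(np.int32)
        for k in (0,4): cv2.polylines(img,[uv[k:k+4]],True,(255,0,255),1)
    cv2.imwrite(f"pics/c_{tag}.png",img)
E
python3 cap.py A pack_long,charger_medium; python3 plan.py 0.5105 -0.439 0.11 123.5
```

```text
pack_long z0 [ 5.094000e-01 -4.391000e-01  1.251603e+02  0.000000e+00  9.180000e-02] free [ 5.104000e-01 -4.404000e-01  1.248639e+02 -1.390000e-02  3.060000e-02] prior [  0.5111  -0.4384 121.5297   0.       0.1893]
charger_medium z0 [ 5.94700e-01 -2.69000e-01  6.85792e+01  0.00000e+00  1.25000e-02] free [ 5.95000e-01 -2.68700e-01  6.86585e+01 -9.00000e-04  1.16000e-02] prior [ 0.5959 -0.2659 69.1997  0.      0.1249]
t 2.9 pos [ 0.5083 -0.4367  0.2047] psi 121.57 dpsi 1.9 tilt [-0.001 -0.001 -1.   ] n 2 F [-0.1  0.2 -0.1] w 0.0917
{"travel":[-0.002,0.000,0.047],"yaw":-1.0},{"travel":[-0.002,0.000,0.047],"yaw":-1.0}
```

View pics/c_A.png

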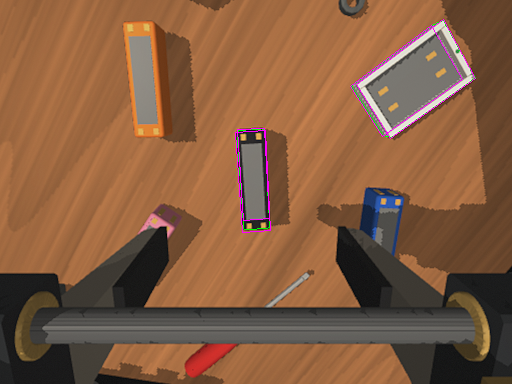

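arm_command([
  {"travel":[-0.002,0.0,0.035],"yaw":-1.6,"gripper":0.0919},
  {"travel":[-0.002,0.0,0.035],"yaw":-1.6,"gripper":0.0919},
  {"travel":[0,0,0.01],"yaw":0,"gripper":0.0919},
  {"travel":[0,0,0],"yaw":0,"gripper":0.0919},
])

```text
time: 3.4
eef_pos: [0.5113, -0.4391, 0.1246]
tcp_rot: [0.463, 0.886, 0.0, -0.0]
ft_force: [0.4, 0.4, -0.5]
grip_width: 0.092
```

```bash
python3 cap.py B pack_long A;  python3 plan.py 0.5105 -0.439 0.015 124.8
```

```text
pack_long z0 [ 5.093000e-01 -4.387000e-01  1.247172e+02  0.000000e+00  8.400000e-02] free [ 5.102000e-01 -4.402000e-01  1.249575e+02 -1.180000e-02  3.150000e-02] prior [  0.5111  -0.4384 121.5297   0.       0.1893]
t 3.45 pos [ 0.512  -0.4393  0.1256] psi 124.87 dpsi -0.1 tilt [ 0.001 -0.001 -1.   ] n 2 F [1.2 0.7 0.3] w 0.0922
{"travel":[0.001,-0.001,0.055],"yaw":0.0},{"travel":[0.001,-0.001,0.055],"yaw":0.0}
```

View pics/c_B.png

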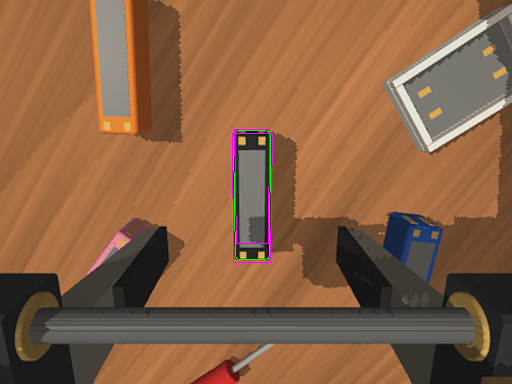

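arm_command([
  {"travel":[0.0,0.001,0.04],"yaw":0,"gripper":0.07},
  {"travel":[0.0,0.001,0.04],"yaw":0,"gripper":0.07},
  {"travel":[0,0,0.02],"yaw":0,"gripper":0.07},
  {"travel":[0,0,0.01],"yaw":0,"gripper":0.07},
  {"travel":[0,0,0],"yaw":0,"gripper":0.07},
])

```text
time: 4.08
eef_pos: [0.5137, -0.438, 0.0152]
tcp_rot: [0.462, 0.887, -0.0, 0.0]
ft_force: [0.9, 0.5, 1.2]
grip_width: 0.0701
```

```bash
python3 plan.py 0.510 -0.4395 0.015 124.8; python3 -c "
from bench import vision;import cv2
cv2.imwrite('pics/g1.png',vision.capture('wrist')['frame'])"
```

```text
t 4.08 pos [ 0.5137 -0.438   0.0152] psi 124.91 dpsi -0.1 tilt [ 0.001 -0.001 -1.   ] n 1 F [0.9 0.5 1.2] w 0.0701
{"travel":[0.001,-0.004,0.000],"yaw":0.1}
```

View pics/g1.png

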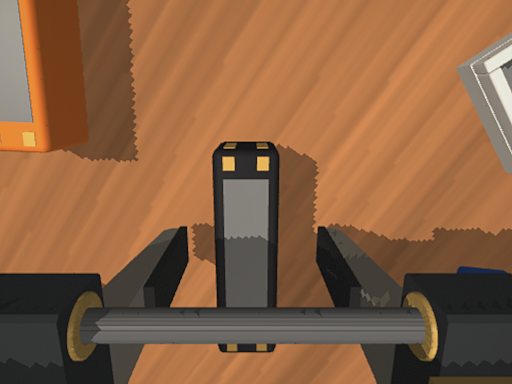

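arm_command([
  {"travel":[0.001,-0.004,0.0],"yaw":0,"gripper":0.05},
  {"travel":[0,0,0],"yaw":0,"gripper":0.02},
  {"travel":[0,0,0],"yaw":0,"gripper":0.02},
  {"travel":[0,0,0],"yaw":0,"gripper":0.02},
  {"travel":[0,0,0],"yaw":0,"gripper":0.02},
], force=25)

```text
time: 4.75
eef_pos: [0.5097, -0.4391, 0.0147]
tcp_rot: [0.462, 0.887, 0.0, 0.0]
ft_force: [0.5, -1.1, 0.5]
grip_width: 0.0298
```

```bash
python3 plan.py 0.510 -0.4395 0.13 124.8
```

```text
t 4.75 pos [ 0.5097 -0.4391  0.0147] psi 124.93 dpsi -0.1 tilt [ 0. -0. -1.] n 2 F [ 0.5 -1.1  0.5] w 0.0298
{"travel":[-0.000,0.000,-0.058],"yaw":0.1},{"travel":[-0.000,0.000,-0.058],"yaw":0.1}
```

arm_command([
  {"travel":[0,0,-0.02],"yaw":0,"gripper":0.02},
  {"travel":[0,0,-0.04],"yaw":0,"gripper":0.02},
  {"travel":[0,0,-0.045],"yaw":0,"gripper":0.02},
  {"travel":[0,0,-0.01],"yaw":0,"gripper":0.02},
])

```text
time: 5.25
eef_pos: [0.5112, -0.4403, 0.134]
tcp_rot: [0.462, 0.887, -0.001, 0.003]
ft_force: [0.6, -0.4, -2.0]
grip_width: 0.0297
```

```bash
python3 plan.py 0.599 0.266 0.14 189 14
```

```text
t 5.25 pos [ 0.5112 -0.4403  0.134 ] psi 124.92 dpsi 64.1 tilt [ 0.005 -0.004 -1.   ] n 14 F [ 0.6 -0.4 -2. ] w 0.0297
{"travel":[0.038,0.034,-0.000],"yaw":-4.6},{"travel":[0.035,0.037,-0.000],"yaw":-4.6},{"travel":[0.032,0.040,-0.000],"yaw":-4.6},{"travel":[0.029,0.042,-0.000],"yaw":-4.6},{"travel":[0.025,0.044,-0.000],"yaw":-4.6}
{"travel":[0.022,0.046,-0.000],"yaw":-4.6},{"travel":[0.018,0.048,-0.000],"yaw":-4.6},{"travel":[0.014,0.049,-0.000],"yaw":-4.6},{"travel":[0.010,0.050,-0.000],"yaw":-4.6},{"travel":[0.006,0.050,-0.000],"yaw":-4.6}
{"travel":[0.002,0.051,-0.000],"yaw":-4.6},{"travel":[-0.002,0.051,-0.000],"yaw":-4.6},{"travel":[-0.006,0.050,-0.000],"yaw":-4.6},{"travel":[-0.010,0.050,-0.000],"yaw":-4.6}
```

arm_command([
  {"travel":[0.038,0.034,0],"yaw":-4.6,"gripper":0.02},
  {"travel":[0.035,0.037,0],"yaw":-4.6,"gripper":0.02},
  {"travel":[0.032,0.04,0],"yaw":-4.6,"gripper":0.02},
  {"travel":[0.029,0.042,0],"yaw":-4.6,"gripper":0.02},
  {"travel":[0.025,0.044,0],"yaw":-4.6,"gripper":0.02},
])

```text
time: 5.88
eef_pos: [0.5395, -0.1846, 0.1289]
tcp_rot: [0.275, 0.961, -0.0, -0.001]
ft_force: [0.8, -0.2, -1.3]
grip_width: 0.0298
```

arm_command([
  {"travel":[0.022,0.046,0],"yaw":-4.6,"gripper":0.02},
  {"travel":[0.018,0.048,0],"yaw":-4.6,"gripper":0.02},
  {"travel":[0.014,0.049,0],"yaw":-4.6,"gripper":0.02},
  {"travel":[0.01,0.05,0],"yaw":-4.6,"gripper":0.02},
  {"travel":[0.006,0.05,0],"yaw":-4.6,"gripper":0.02},
])

```text
time: 6.5
eef_pos: [0.57, 0.0677, 0.1289]
tcp_rot: [0.078, 0.997, -0.0, -0.001]
ft_force: [1.0, -0.5, -1.9]
grip_width: 0.0301
```

arm_command([
  {"travel":[0.002,0.051,0],"yaw":-4.6,"gripper":0.02},
  {"travel":[-0.002,0.051,0],"yaw":-4.6,"gripper":0.02},
  {"travel":[-0.006,0.05,0],"yaw":-4.6,"gripper":0.02},
  {"travel":[-0.01,0.04,0],"yaw":-4.6,"gripper":0.02},
  {"travel":[0,0.01,0],"yaw":0,"gripper":0.02},
])

```text
time: 7.12
eef_pos: [0.5922, 0.2717, 0.1287]
tcp_rot: [-0.083, 0.997, 0.001, -0.001]
ft_force: [-0.6, -0.3, -2.7]
grip_width: 0.0299
```

```bash
sleep 0; python3 -c "
from bench import vision;import cv2,pickle
for i in range(3): vision.capture('side')
d=vision.capture('wrist');cv2.imwrite('pics/p1.png',d['frame'])
pickle.dump(d,open('v_P1.pkl','wb'))"; python3 plan.py 0.599 0.266 0.09 189
```

```text
t 7.33 pos [0.5936 0.2665 0.1289] psi -170.78 dpsi -0.2 tilt [-0.001 -0.002 -1.   ] n 1 F [ 0.  -0.8 -2.1] w 0.0299
{"travel":[-0.005,-0.001,0.039],"yaw":0.2}
```

View pics/p1.png

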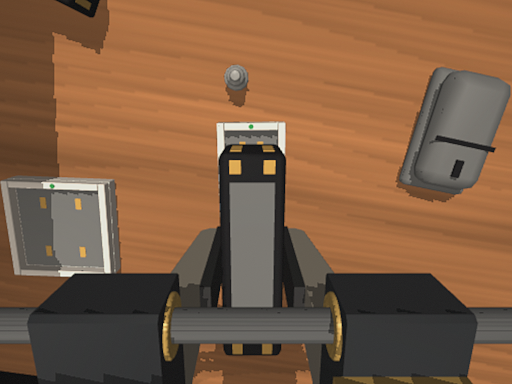

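Run:
```python
import pickle; from h import *; from cap import seg
d=pickle.load(open("v_P1.pkl","rb")); F=pickle.load(open("fit.pkl","rb")); img=d["frame"].copy()
n="charger_square"; fp=F[n]; m=seg(d,fp,n); Y=np.radians([fp[2]-5,fp[2],fp[2]+5])
print(np.round(fit([(d,m)],SZ[n],fp[:2],Y,False),4),np.round(fp,4))
for n in("charger_long","charger_square"):
    g=F[n]; uv=np.round(proj(d,corners(g[0],g[1],np.radians(g[2]),SZ[n]))).astype(np.int32)
    for k in (0,4): cv2.polylines(img,[uv[k:k+4]],True,(255,0,255),1)
cv2.imwrite("pics/p1b.png",cv2.resize(img[90:290,0:320],None,fx=2.5,fy=2.5))
for uv in [(217,124),(285,123)]: print(ray(d,uv,.022))
```

```text
[0.6522 0.1038 7.1882 0.     0.1272] [0.6543 0.1043 7.4918 0.     0.0896]
[0.53823888 0.22982399 0.022     ]
[0.52857522 0.28387433 0.022     ]
```

View pics/p1b.png

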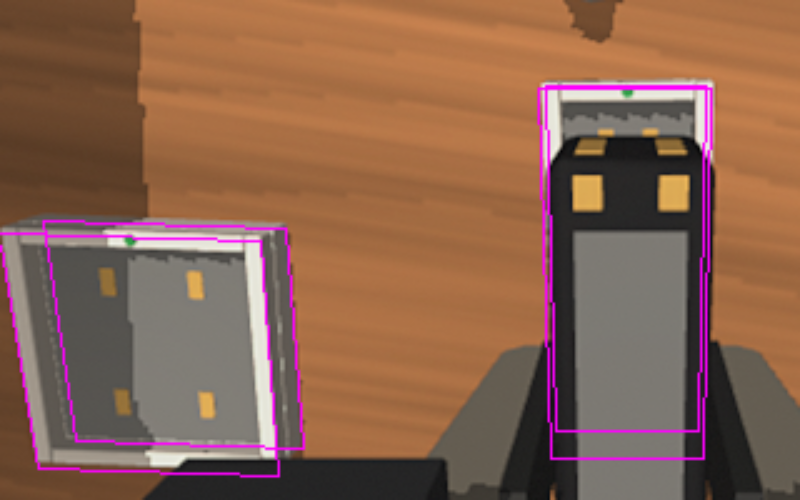

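```bash
python3 plan.py 0.5985 0.267 0.05 189.6 3
```

```text
t 7.33 pos [0.5936 0.2665 0.1289] psi -170.78 dpsi 0.4 tilt [-0.001 -0.002 -1.   ] n 3 F [ 0.  -0.8 -2.1] w 0.0299
{"travel":[-0.002,-0.000,0.026],"yaw":-0.1},{"travel":[-0.002,-0.000,0.026],"yaw":-0.1},{"travel":[-0.002,-0.000,0.026],"yaw":-0.1}
```

arm_command([
  {"travel":[-0.002,0,0.03],"yaw":-0.1,"gripper":0.02},
  {"travel":[-0.002,0,0.03],"yaw":-0.2,"gripper":0.02},
  {"travel":[-0.001,0,0.02],"yaw":-0.1,"gripper":0.02},
  {"travel":[0,0,0],"yaw":0,"gripper":0.02},
  {"travel":[0,0,0],"yaw":0,"gripper":0.02},
])

```text
time: 7.95
eef_pos: [0.5992, 0.2693, 0.0506]
tcp_rot: [-0.084, 0.996, 0.0, 0.001]
ft_force: [-0.3, 0.4, -2.0]
grip_width: 0.0297
```

```bash
python3 plan.py 0.5985 0.267 0.028 189.6 3; python3 -c "
from bench import vision;import cv2,pickle
d=vision.capture('wrist');cv2.imwrite('pics/p2.png',d['frame'])
d=vision.capture('side');cv2.imwrite('pics/p2s.png',cv2.resize(d['frame'][200:340,130:330],None,fx=3.5,fy=3.5))"
```

```text
t 7.95 pos [0.5992 0.2693 0.0506] psi -170.31 dpsi -0.1 tilt [ 0.001  0.001 -1.   ] n 3 F [-0.3  0.4 -2. ] w 0.0297
{"travel":[0.000,-0.001,0.008],"yaw":0.0},{"travel":[0.000,-0.001,0.008],"yaw":0.0},{"travel":[0.000,-0.001,0.008],"yaw":0.0}
```

View pics/p2.png

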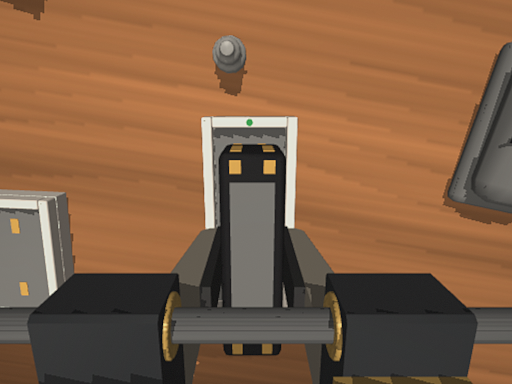

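View pics/p2s.png

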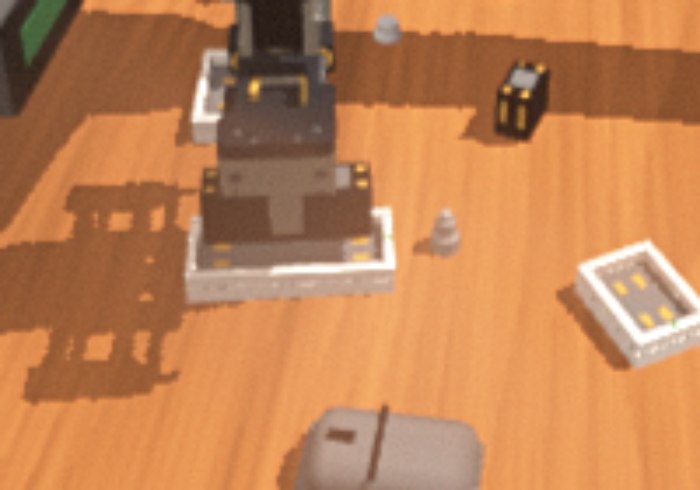

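arm_command([
  {"travel":[0,-0.002,0.008],"yaw":0,"gripper":0.02},
  {"travel":[0,0,0.007],"yaw":0,"gripper":0.02},
  {"travel":[0,0,0.005],"yaw":0,"gripper":0.02},
  {"travel":[0,0,0.003],"yaw":0,"gripper":0.02},
  {"travel":[0,0,0],"yaw":0,"gripper":0.02},
])

```text
time: 8.68
eef_pos: [0.5989, 0.2674, 0.0268]
tcp_rot: [-0.085, 0.996, -0.0, 0.0]
ft_force: [-0.5, -0.4, 1.3]
grip_width: 0.03
```

```bash
python3 plan.py 0.5985 0.267 0.027 189.6 3
```

```text
t 8.68 pos [0.5989 0.2674 0.0268] psi -170.27 dpsi -0.1 tilt [ 0. -0. -1.] n 3 F [-0.5 -0.4  1.3] w 0.03
{"travel":[0.000,-0.000,-0.000],"yaw":0.0},{"travel":[0.000,-0.000,-0.000],"yaw":0.0},{"travel":[0.000,-0.000,-0.000],"yaw":0.0}
```

arm_command([
  {"travel":[0,0,0.0],"yaw":0,"gripper":0.034},
  {"travel":[0,0,0],"yaw":0,"gripper":0.045},
  {"travel":[0,0,0],"yaw":0,"gripper":0.05},
  {"travel":[0,0,-0.03],"yaw":0,"gripper":0.05},
  {"travel":[0,0,-0.05],"yaw":0,"gripper":0.06},
])

```text
time: 9.3
eef_pos: [0.5978, 0.2666, 0.1057]
tcp_rot: [-0.085, 0.996, -0.001, -0.002]
ft_force: [0.3, -0.2, 1.1]
grip_width: 0.0578
```

```bash
python3 plan.py 0.469 -0.1115 0.16 137;  python3 -c "
from bench import vision;import cv2,pickle
d=vision.capture('wrist');cv2.imwrite('pics/p3.png',d['frame'])"
```

```text
t 9.3 pos [0.5978 0.2666 0.1057] psi -170.27 dpsi -52.7 tilt [-0.004 -0.001 -1.   ] n 7 F [ 0.3 -0.2  1.1] w 0.0578
{"travel":[0.027,-0.050,-0.008],"yaw":7.5},{"travel":[0.020,-0.053,-0.008],"yaw":7.5},{"travel":[0.013,-0.055,-0.008],"yaw":7.5},{"travel":[0.006,-0.057,-0.008],"yaw":7.5},{"travel":[-0.002,-0.057,-0.008],"yaw":7.5}
{"travel":[-0.009,-0.056,-0.008],"yaw":7.5},{"travel":[-0.016,-0.055,-0.008],"yaw":7.5}
```

View pics/p3.png

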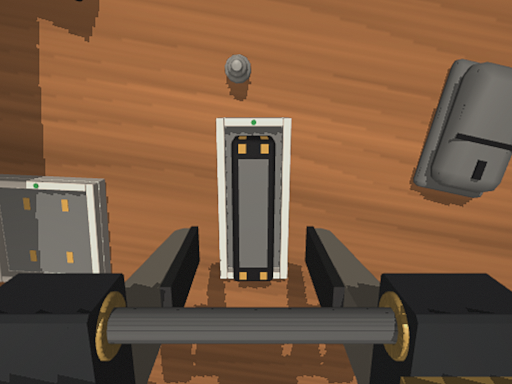

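arm_command([
  {"travel":[0.027,-0.05,-0.01],"yaw":7.5,"gripper":0.0919},
  {"travel":[0.02,-0.053,-0.01],"yaw":7.5,"gripper":0.0919},
  {"travel":[0.013,-0.055,-0.01],"yaw":7.5,"gripper":0.0919},
  {"travel":[0.006,-0.057,-0.01],"yaw":7.5,"gripper":0.0919},
  {"travel":[-0.002,-0.057,-0.01],"yaw":7.5,"gripper":0.0919},
])

```text
time: 9.98
eef_pos: [0.5079, -0.004, 0.157]
tcp_rot: [0.242, 0.97, -0.0, 0.0]
ft_force: [0.5, -0.8, 0.6]
grip_width: 0.0916
```

arm_command([
  {"travel":[-0.009,-0.056,-0.01],"yaw":7.5,"gripper":0.0919},
  {"travel":[-0.016,-0.055,-0.01],"yaw":7.5,"gripper":0.0919},
  {"travel":[0,0,0],"yaw":0,"gripper":0.0919},
  {"travel":[0,0,0],"yaw":0,"gripper":0.0919},
  {"travel":[0,0,0],"yaw":0,"gripper":0.0919},
])

```text
time: 10.6
eef_pos: [0.472, -0.1085, 0.1765]
tcp_rot: [0.363, 0.932, 0.0, -0.0]
ft_force: [-0.8, 0.2, -0.3]
grip_width: 0.0918
```

```bash
python3 cap.py S pack_square; python3 plan.py 0.469 -0.1115 0.016 137
```

```text
pack_square z0 [ 0.4671 -0.1102 47.5055  0.      0.0723] free [ 4.68400e-01 -1.12000e-01  4.75024e+01 -1.18000e-02  1.64000e-02] prior [ 0.469  -0.1115 46.8101  0.      0.1276]
t 10.65 pos [ 0.472  -0.1085  0.1764] psi 137.41 dpsi -0.4 tilt [-0.     0.001 -1.   ] n 3 F [0.3 0.3 0.3] w 0.0919
{"travel":[0.000,-0.001,0.053],"yaw":0.1},{"travel":[0.000,-0.001,0.053],"yaw":0.1},{"travel":[0.000,-0.001,0.053],"yaw":0.1}
```

View pics/c_S.png

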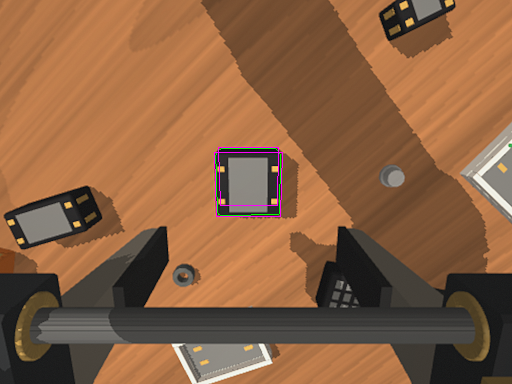

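arm_command([
  {"travel":[0,-0.002,0.05],"yaw":0,"gripper":0.0919},
  {"travel":[0.001,-0.002,0.05],"yaw":0,"gripper":0.0919},
  {"travel":[0,0,0.04],"yaw":0,"gripper":0.0919},
  {"travel":[0,0,0.02],"yaw":0,"gripper":0.0919},
  {"travel":[0,0,0],"yaw":0,"gripper":0.0919},
])

```text
time: 11.28
eef_pos: [0.4673, -0.1107, 0.0151]
tcp_rot: [0.363, 0.932, 0.0, -0.002]
ft_force: [0.2, 0.6, -0.2]
grip_width: 0.0918
```

```bash
python3 plan.py 0.468 -0.1113 0.016 137.5; python3 -c "
from bench import vision;import cv2
cv2.imwrite('pics/g2.png',vision.capture('wrist')['frame'])"
```

```text
t 11.28 pos [ 0.4673 -0.1107  0.0151] psi 137.38 dpsi 0.1 tilt [-0.003  0.002 -1.   ] n 1 F [ 0.2  0.6 -0.2] w 0.0918
{"travel":[-0.001,0.000,-0.001],"yaw":-0.1}
```

View pics/g2.png

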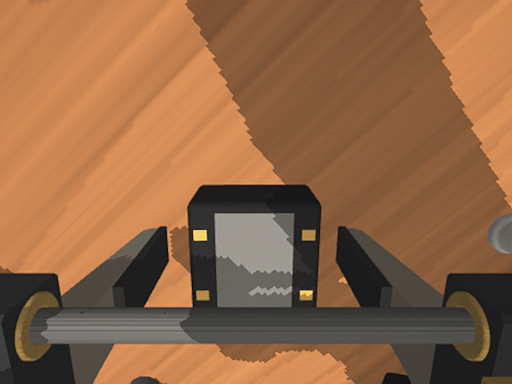

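arm_command([
  {"travel":[-0.001,0,0],"yaw":0,"gripper":0.075},
  {"travel":[0,0,0],"yaw":0,"gripper":0.055},
  {"travel":[0,0,0],"yaw":0,"gripper":0.05},
  {"travel":[0,0,0],"yaw":0,"gripper":0.05},
  {"travel":[0,0,0],"yaw":0,"gripper":0.05},
], force=25)

```text
time: 11.95
eef_pos: [0.4695, -0.1132, 0.0172]
tcp_rot: [0.365, 0.931, 0.0, 0.001]
ft_force: [-1.2, -0.3, 5.3]
grip_width: 0.0617
```

arm_command([
  {"travel":[0,0,-0.02],"yaw":0,"gripper":0.05},
  {"travel":[0,0,-0.04],"yaw":0,"gripper":0.05},
  {"travel":[0,0,-0.045],"yaw":0,"gripper":0.05},
  {"travel":[0,0,-0.01],"yaw":0,"gripper":0.05},
])

```text
time: 12.45
eef_pos: [0.47, -0.1136, 0.1336]
tcp_rot: [0.365, 0.931, -0.0, 0.002]
ft_force: [0.7, -0.1, -2.5]
grip_width: 0.062
```

```bash
python3 plan.py 0.653 0.104 0.13 97.3 8
```

```text
t 12.45 pos [ 0.47   -0.1136  0.1336] psi 137.2 dpsi -39.9 tilt [ 0.004 -0.002 -1.   ] n 8 F [ 0.7 -0.1 -2.5] w 0.062
{"travel":[0.002,0.035,0.000],"yaw":5.0},{"travel":[0.005,0.035,0.000],"yaw":5.0},{"travel":[0.008,0.035,0.000],"yaw":5.0},{"travel":[0.011,0.034,0.000],"yaw":5.0},{"travel":[0.014,0.033,0.000],"yaw":5.0}
{"travel":[0.017,0.031,0.000],"yaw":5.0},{"travel":[0.019,0.030,0.000],"yaw":5.0},{"travel":[0.022,0.028,0.000],"yaw":5.0}
```

arm_command([
  {"travel":[0.002,0.035,0],"yaw":5,"gripper":0.05},
  {"travel":[0.005,0.035,0],"yaw":5,"gripper":0.05},
  {"travel":[0.008,0.035,0],"yaw":5,"gripper":0.05},
  {"travel":[0.011,0.034,0],"yaw":5,"gripper":0.05},
  {"travel":[0.014,0.033,0],"yaw":5,"gripper":0.05},
])

```text
time: 13.08
eef_pos: [0.5821, 0.0241, 0.1296]
tcp_rot: [0.559, 0.829, -0.001, -0.001]
ft_force: [0.1, -0.3, -2.4]
grip_width: 0.0616
```

arm_command([
  {"travel":[0.017,0.031,0],"yaw":5,"gripper":0.05},
  {"travel":[0.019,0.03,0],"yaw":5,"gripper":0.05},
  {"travel":[0.022,0.028,0],"yaw":5,"gripper":0.05},
  {"travel":[0,0,0],"yaw":0,"gripper":0.05},
  {"travel":[0,0,0],"yaw":0,"gripper":0.05},
])

```text
time: 13.7
eef_pos: [0.6493, 0.1047, 0.1297]
tcp_rot: [0.661, 0.75, -0.002, -0.001]
ft_force: [-1.1, -1.2, -1.9]
grip_width: 0.0619
```

```bash
cat > ov.py <<'E'
import sys,pickle; from bench import vision; from h import *
d=vision.capture("wrist"); F=pickle.load(open("fit.pkl","rb")); img=d["frame"].copy()
pickle.dump(d,open("v_last.pkl","wb"))
for n in sys.argv[2:]:
    g=F[n]; uv=np.round(proj(d,corners(g[0],g[1],np.radians(g[2]),SZ[n]))).astype(np.int32)
    for k in (0,4): cv2.polylines(img,[uv[k:k+4]],True,(255,0,255),1)
cv2.imwrite(f"pics/{sys.argv[1]}.png",img)
E
python3 ov.py p4 charger_square;  python3 plan.py 0.653 0.104 0.055 97.3 3
```

```text
t 13.75 pos [0.6495 0.1041 0.1301] psi 97.2 dpsi 0.1 tilt [-0.003 -0.002 -1.   ] n 3 F [-0.4 -0.7 -1.8] w 0.0622
{"travel":[-0.000,0.001,0.025],"yaw":-0.0},{"travel":[-0.000,0.001,0.025],"yaw":-0.0},{"travel":[-0.000,0.001,0.025],"yaw":-0.0}
```

View pics/p4.png

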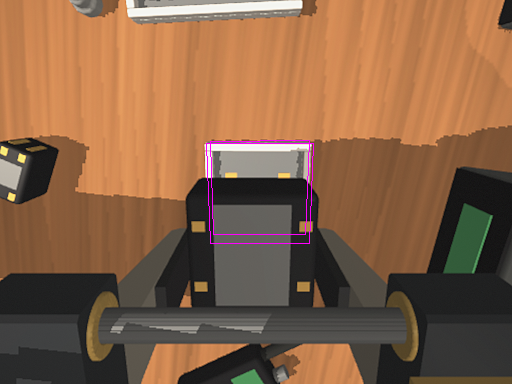

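Run:
```python
import pickle; from h import *
d=pickle.load(open("v_last.pkl","rb"))
for uv in [(462,168),(430,268),(400,275)]:
    print(uv,[ray(d,uv,z).round(3)[:2].tolist() for z in (0,.06,.1)])
D,det=pickle.load(open("m.pkl","rb"))
for uv in [(228,257),(328,257),(362,256)]:
    print(uv,[ray(D["scene"],uv,z).round(3)[:2].tolist() for z in (0,.05,.08,.1)])
for uv in [(130,157),(163,165),(64,222),(118,232)]:
    print("side",uv,[ray(D["side"],uv,z).round(3)[:2].tolist() for z in (0,.05,.08,.1)])
```

```text
(462, 168) [[0.833, 0.147], [0.794, 0.153], [0.768, 0.156]]
(430, 268) [[0.83, 0.047], [0.792, 0.073], [0.767, 0.09]]
(400, 275) [[0.803, 0.036], [0.77, 0.064], [0.748, 0.082]]
(228, 257) [[0.764, -0.128], [0.803, -0.122], [0.827, -0.118], [0.843, -0.116]]
(328, 257) [[0.752, 0.18], [0.793, 0.168], [0.817, 0.161], [0.833, 0.157]]
(362, 256) [[0.745, 0.284], [0.785, 0.267], [0.809, 0.257], [0.826, 0.25]]
side (130, 157) [[0.994, -0.273], [0.952, -0.18], [0.926, -0.124], [0.909, -0.087]]
side (163, 165) [[0.862, -0.23], [0.83, -0.14], [0.811, -0.086], [0.799, -0.05]]
side (64, 222) [[1.03, 0.117], [0.985, 0.179], [0.958, 0.216], [0.939, 0.241]]
side (118, 232) [[0.872, 0.142], [0.839, 0.202], [0.82, 0.238], [0.806, 0.262]]
```

arm_command([
  {"travel":[0,0.002,0.03],"yaw":0,"gripper":0.05},
  {"travel":[0,0.002,0.03],"yaw":0,"gripper":0.05},
  {"travel":[0,0,0.015],"yaw":0,"gripper":0.05},
  {"travel":[0,0,0],"yaw":0,"gripper":0.05},
  {"travel":[0,0,0],"yaw":0,"gripper":0.05},
])

```text
time: 14.38
eef_pos: [0.6553, 0.1061, 0.0577]
tcp_rot: [0.661, 0.75, 0.001, 0.001]
ft_force: [0.5, -0.1, -1.0]
grip_width: 0.0615
```

```bash
python3 ov.py p5 charger_square;  python3 plan.py 0.653 0.104 0.029 97.3 3; python3 -c "
from bench import vision;import cv2,pickle
d=vision.capture('side');cv2.imwrite('pics/p5s.png',cv2.resize(d['frame'][150:290,130:330],None,fx=3.5,fy=3.5))"
```

```text
t 14.43 pos [0.6555 0.1062 0.058 ] psi 97.21 dpsi 0.1 tilt [ 0.002  0.    -1.   ] n 3 F [ 0.9  0.1 -1.8] w 0.0618
{"travel":[-0.001,-0.001,0.010],"yaw":-0.0},{"travel":[-0.001,-0.001,0.010],"yaw":-0.0},{"travel":[-0.001,-0.001,0.010],"yaw":-0.0}
```

View pics/p5.png

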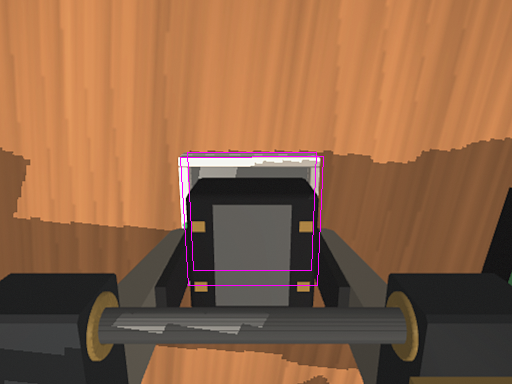

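View pics/p5s.png

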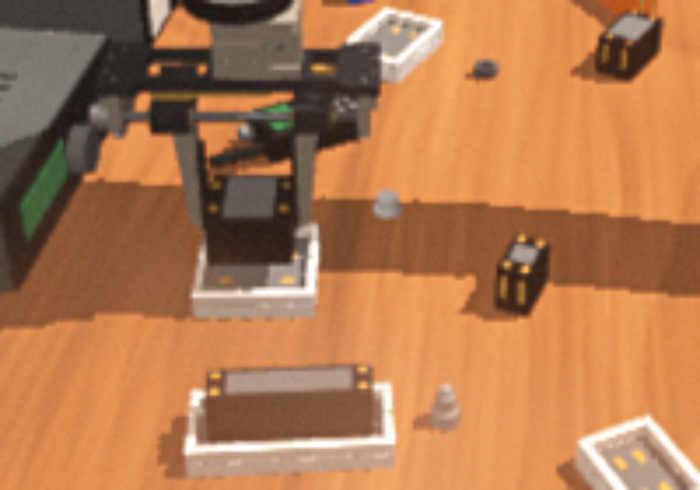

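arm_command([
  {"travel":[-0.001,-0.002,0.01],"yaw":0,"gripper":0.05},
  {"travel":[0,0,0.008],"yaw":0,"gripper":0.05},
  {"travel":[0,0,0.005],"yaw":0,"gripper":0.05},
  {"travel":[0,0,0.002],"yaw":0,"gripper":0.05},
  {"travel":[0,0,0.001],"yaw":0,"gripper":0.05},
])

```text
time: 15.1
eef_pos: [0.6528, 0.105, 0.0304]
tcp_rot: [0.661, 0.75, -0.0, -0.0]
ft_force: [0.3, 0.3, -2.7]
grip_width: 0.0621
```

```bash
python3 plan.py 0.653 0.104 0.029 97.3 3
```

```text
t 15.1 pos [0.6528 0.105  0.0304] psi 97.23 dpsi 0.1 tilt [-0.  0. -1.] n 3 F [ 0.3  0.3 -2.7] w 0.0621
{"travel":[-0.000,0.000,0.000],"yaw":-0.0},{"travel":[-0.000,0.000,0.000],"yaw":-0.0},{"travel":[-0.000,0.000,0.000],"yaw":-0.0}
```

Still hanging (−2.7 N); lower in 1 mm steps to contact.

arm_command([
  {"travel":[0,0,0.001],"yaw":0,"gripper":0.05},
  {"travel":[0,0,0],"yaw":0,"gripper":0.05},
  {"travel":[0,0,0.001],"yaw":0,"gripper":0.05},
  {"travel":[0,0,0],"yaw":0,"gripper":0.05},
])

```text
time: 15.6
eef_pos: [0.6529, 0.1049, 0.0293]
tcp_rot: [0.661, 0.75, 0.0, 0.0]
ft_force: [-2.0, -0.6, 3.9]
grip_width: 0.0616
```

arm_command([
  {"travel":[0,0,0.0],"yaw":0,"gripper":0.066},
  {"travel":[0,0,0],"yaw":0,"gripper":0.078},
  {"travel":[0,0,0],"yaw":0,"gripper":0.082},
  {"travel":[0,0,-0.03],"yaw":0,"gripper":0.082},
  {"travel":[0,0,-0.05],"yaw":0,"gripper":0.082},
])

```text
time: 16.23
eef_pos: [0.6513, 0.1045, 0.1074]
tcp_rot: [0.661, 0.75, -0.002, -0.001]
ft_force: [0.5, -0.1, -0.6]
grip_width: 0.0821
```

```bash
python3 ov.py p6;python3 plan.py 0.362 -0.281 0.18 64.6 11
```

```text
t 16.27 pos [0.6561 0.1061 0.1161] psi 97.23 dpsi -32.6 tilt [ 0.008  0.002 -1.   ] n 11 F [2.8 1.3 4. ] w 0.0824
{"travel":[-0.032,-0.031,-0.006],"yaw":3.0},{"travel":[-0.033,-0.029,-0.006],"yaw":3.0},{"travel":[-0.035,-0.028,-0.006],"yaw":3.0},{"travel":[-0.036,-0.026,-0.006],"yaw":3.0},{"travel":[-0.037,-0.024,-0.006],"yaw":3.0}
{"travel":[-0.038,-0.022,-0.006],"yaw":3.0},{"travel":[-0.039,-0.020,-0.006],"yaw":3.0},{"travel":[-0.040,-0.018,-0.006],"yaw":3.0},{"travel":[-0.041,-0.016,-0.006],"yaw":3.0},{"travel":[-0.042,-0.013,-0.006],"yaw":3.0}
{"travel":[-0.043,-0.011,-0.006],"yaw":3.0}
```

View pics/p6.png

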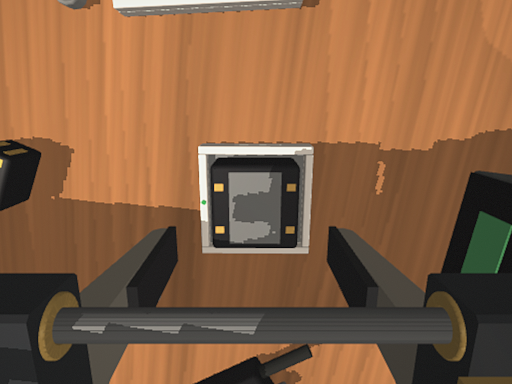

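arm_command([
  {"travel":[-0.032,-0.031,-0.006],"yaw":3,"gripper":0.0919},
  {"travel":[-0.033,-0.029,-0.006],"yaw":3,"gripper":0.0919},
  {"travel":[-0.035,-0.028,-0.006],"yaw":3,"gripper":0.0919},
  {"travel":[-0.036,-0.026,-0.006],"yaw":3,"gripper":0.0919},
  {"travel":[-0.037,-0.024,-0.006],"yaw":3,"gripper":0.0919},
])

```text
time: 16.9
eef_pos: [0.5174, -0.0726, 0.1388]
tcp_rot: [0.754, 0.657, 0.0, 0.0]
ft_force: [0.4, -0.4, -1.0]
grip_width: 0.0918
```

arm_command([
  {"travel":[-0.038,-0.022,-0.006],"yaw":3,"gripper":0.0919},
  {"travel":[-0.039,-0.02,-0.006],"yaw":3,"gripper":0.0919},
  {"travel":[-0.04,-0.018,-0.006],"yaw":3,"gripper":0.0919},
  {"travel":[-0.041,-0.016,-0.006],"yaw":3,"gripper":0.0919},
  {"travel":[-0.042,-0.013,-0.006],"yaw":3,"gripper":0.0919},
])

```text
time: 17.52
eef_pos: [0.3829, -0.2461, 0.1689]
tcp_rot: [0.833, 0.553, 0.0, 0.0]
ft_force: [0.2, -1.3, -1.0]
grip_width: 0.0917
```

arm_command([
  {"travel":[-0.043,-0.011,-0.006],"yaw":3,"gripper":0.0919},
  {"travel":[0,0,0],"yaw":0,"gripper":0.0919},
  {"travel":[0,0,0],"yaw":0,"gripper":0.0919},
  {"travel":[0,0,0],"yaw":0,"gripper":0.0919},
  {"travel":[0,0,0],"yaw":0,"gripper":0.0919},
])

```text
time: 18.15
eef_pos: [0.3575, -0.2795, 0.1744]
tcp_rot: [0.846, 0.532, 0.0, -0.0]
ft_force: [-0.4, -0.4, 0.4]
grip_width: 0.0919
```

```bash
python3 cap.py M pack_medium; python3 plan.py 0.362 -0.281 0.016 64.6
```

```text
pack_medium z0 [ 0.3613 -0.281  63.6732  0.      0.0758] free [ 3.60700e-01 -2.82200e-01  6.52366e+01 -1.05000e-02  2.05000e-02] prior [ 0.3619 -0.2813 64.6508  0.      0.1395]
t 18.2 pos [ 0.3574 -0.2797  0.1744] psi 64.32 dpsi 0.3 tilt [-0.  0. -1.] n 3 F [-0.2 -0.3 -0. ] w 0.0919
{"travel":[0.000,0.002,0.053],"yaw":-0.1},{"travel":[0.000,0.002,0.053],"yaw":-0.1},{"travel":[0.000,0.002,0.053],"yaw":-0.1}
```

View pics/c_M.png

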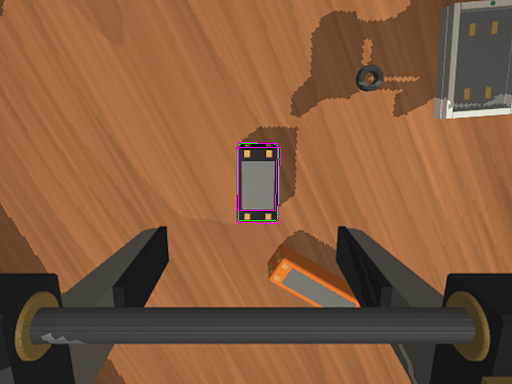

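arm_command([
  {"travel":[0,0.002,0.05],"yaw":-0.3,"gripper":0.075},
  {"travel":[0,0.002,0.05],"yaw":-0.3,"gripper":0.075},
  {"travel":[0,0,0.04],"yaw":0,"gripper":0.075},
  {"travel":[0,0,0.018],"yaw":0,"gripper":0.075},
  {"travel":[0,0,0],"yaw":0,"gripper":0.075},
])

```text
time: 18.82
eef_pos: [0.3599, -0.2811, 0.0153]
tcp_rot: [0.844, 0.536, -0.0, -0.002]
ft_force: [-0.4, 0.2, -0.3]
grip_width: 0.0752
```

```bash
python3 plan.py 0.361 -0.2815 0.016 65; python3 ov.py g3
```

```text
t 18.82 pos [ 0.3599 -0.2811  0.0153] psi 64.88 dpsi 0.1 tilt [-0.003  0.002 -1.   ] n 1 F [-0.4  0.2 -0.3] w 0.0752
{"travel":[0.000,0.001,-0.001],"yaw":-0.1}
```

View pics/g3.png

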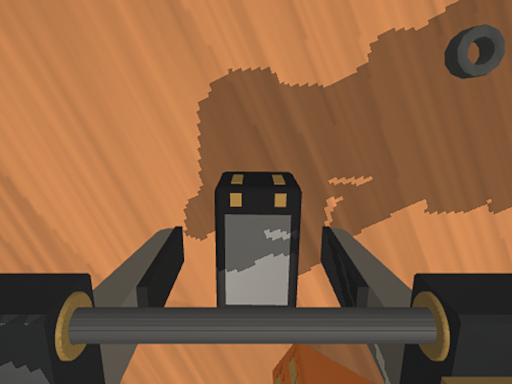

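arm_command([
  {"travel":[0,0.001,0],"yaw":0,"gripper":0.06},
  {"travel":[0,0,0],"yaw":0,"gripper":0.04},
  {"travel":[0,0,0],"yaw":0,"gripper":0.03},
  {"travel":[0,0,0],"yaw":0,"gripper":0.03},
  {"travel":[0,0,0],"yaw":0,"gripper":0.03},
], force=25)

```text
time: 19.5
eef_pos: [0.3616, -0.2828, 0.017]
tcp_rot: [0.844, 0.536, 0.0, 0.0]
ft_force: [-1.4, -0.6, 6.0]
grip_width: 0.0399
```

arm_command([
  {"travel":[0,0,-0.02],"yaw":0,"gripper":0.03},
  {"travel":[0,0,-0.04],"yaw":0,"gripper":0.03},
  {"travel":[0,0,-0.045],"yaw":0,"gripper":0.03},
  {"travel":[0,0,-0.01],"yaw":0,"gripper":0.03},
])

```text
time: 20.0
eef_pos: [0.3625, -0.2834, 0.1337]
tcp_rot: [0.844, 0.536, 0.001, 0.002]
ft_force: [-0.2, -0.1, -1.4]
grip_width: 0.0398
```

```bash
python3 plan.py 0.595 -0.2685 0.13 68.7 5
```

```text
t 20.0 pos [ 0.3625 -0.2834  0.1337] psi 64.81 dpsi 3.9 tilt [ 0.003 -0.003 -1.   ] n 5 F [-0.2 -0.1 -1.4] w 0.0398
{"travel":[0.022,0.041,0.001],"yaw":-0.8},{"travel":[0.022,0.041,0.001],"yaw":-0.8},{"travel":[0.021,0.041,0.001],"yaw":-0.8},{"travel":[0.021,0.042,0.001],"yaw":-0.8},{"travel":[0.020,0.042,0.001],"yaw":-0.8}
```

arm_command([
  {"travel":[0.022,0.041,0],"yaw":-0.8,"gripper":0.03},
  {"travel":[0.022,0.041,0],"yaw":-0.8,"gripper":0.03},
  {"travel":[0.021,0.041,0],"yaw":-0.8,"gripper":0.03},
  {"travel":[0.021,0.042,0],"yaw":-0.8,"gripper":0.03},
  {"travel":[0.02,0.042,0],"yaw":-0.8,"gripper":0.03},
])

```text
time: 20.62
eef_pos: [0.5939, -0.2678, 0.1293]
tcp_rot: [0.825, 0.565, -0.001, -0.001]
ft_force: [0.6, 0.1, -1.6]
grip_width: 0.04
```

arm_command([
  {"travel":[0,0,0.02],"yaw":0,"gripper":0.03},
  {"travel":[0,0,0],"yaw":0,"gripper":0.03},
  {"travel":[0,0,0],"yaw":0,"gripper":0.03},
  {"travel":[0,0,0],"yaw":0,"gripper":0.03},
])

```text
time: 21.12
eef_pos: [0.5931, -0.2689, 0.1122]
tcp_rot: [0.825, 0.565, -0.0, 0.0]
ft_force: [0.2, 0.4, -2.1]
grip_width: 0.0396
```

```bash
python3 ov.py p7 charger_medium;  python3 plan.py 0.595 -0.2685 0.056 68.7 3
```

```text
t 21.18 pos [ 0.5933 -0.2689  0.1123] psi 68.77 dpsi -0.1 tilt [ 0.001 -0.001 -1.   ] n 3 F [ 0.6  0.9 -1.3] w 0.0396
{"travel":[0.000,0.000,0.019],"yaw":0.0},{"travel":[0.000,0.000,0.019],"yaw":0.0},{"travel":[0.000,0.000,0.019],"yaw":0.0}
```

View pics/p7.png

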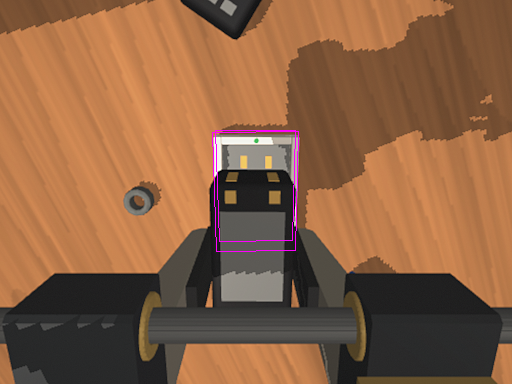

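arm_command([
  {"travel":[0.001,0.001,0.025],"yaw":0,"gripper":0.03},
  {"travel":[0,0,0.02],"yaw":0,"gripper":0.03},
  {"travel":[0,0,0.011],"yaw":0,"gripper":0.03},
  {"travel":[0,0,0],"yaw":0,"gripper":0.03},
  {"travel":[0,0,0],"yaw":0,"gripper":0.03},
])

```text
time: 21.8
eef_pos: [0.5954, -0.2679, 0.0562]
tcp_rot: [0.825, 0.565, 0.0, 0.0]
ft_force: [-0.7, -0.3, -1.6]
grip_width: 0.0399
```

```bash
python3 ov.py p8;  python3 plan.py 0.595 -0.2688 0.029 68.7 3; python3 -c "
from bench import vision;import cv2,pickle
d=vision.capture('side');cv2.imwrite('pics/p8s.png',cv2.resize(d['frame'][90:230,150:350],None,fx=3.5,fy=3.5))"
```

```text
t 21.85 pos [ 0.5954 -0.2679  0.0564] psi 68.82 dpsi -0.1 tilt [ 0.001 -0.001 -1.   ] n 3 F [ 0.8  0.6 -2.2] w 0.0399
{"travel":[-0.000,-0.000,0.009],"yaw":0.0},{"travel":[-0.000,-0.000,0.009],"yaw":0.0},{"travel":[-0.000,-0.000,0.009],"yaw":0.0}
```

View pics/p8.png

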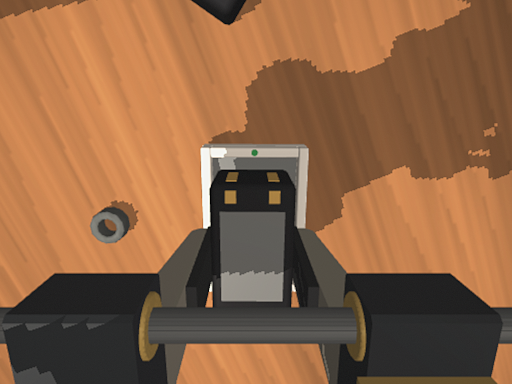

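View pics/p8s.png

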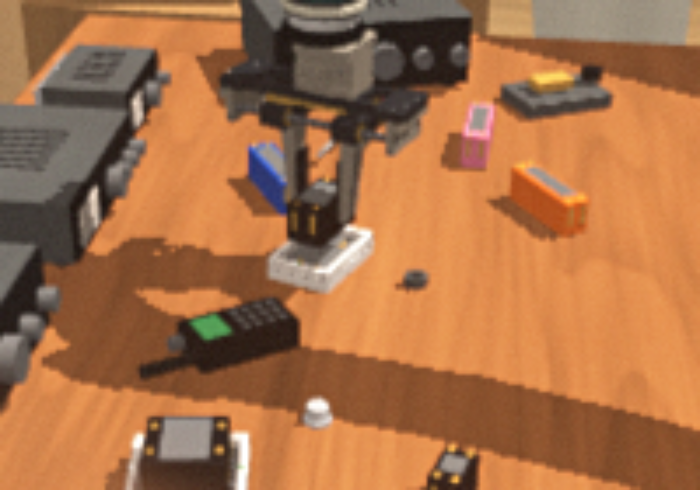

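arm_command([
  {"travel":[-0.001,0,0.01],"yaw":0,"gripper":0.03},
  {"travel":[0,0,0.009],"yaw":0,"gripper":0.03},
  {"travel":[0,0,0.005],"yaw":0,"gripper":0.03},
  {"travel":[0,0,0.003],"yaw":0,"gripper":0.03},
  {"travel":[0,0,0],"yaw":0,"gripper":0.03},
])

```text
time: 22.52
eef_pos: [0.5944, -0.2685, 0.0291]
tcp_rot: [0.825, 0.565, -0.0, -0.0]
ft_force: [-2.0, 0.9, 3.5]
grip_width: 0.0399
```

arm_command([
  {"travel":[0,0,0.001],"yaw":0,"gripper":0.03},
  {"travel":[0,0,0],"yaw":0,"gripper":0.03},
])

```text
time: 22.78
eef_pos: [0.5944, -0.2685, 0.029]
tcp_rot: [0.825, 0.565, -0.0, -0.0]
ft_force: [-4.5, 2.0, 10.5]
grip_width: 0.0398
```

Contact at TCP z = 29 mm, as predicted; release.

arm_command([
  {"travel":[0,0,-0.001],"yaw":0,"gripper":0.044},
  {"travel":[0,0,0],"yaw":0,"gripper":0.055},
  {"travel":[0,0,0],"yaw":0,"gripper":0.06},
  {"travel":[0,0,-0.03],"yaw":0,"gripper":0.06},
  {"travel":[0,0,-0.05],"yaw":0,"gripper":0.07},
])

```text
time: 23.4
eef_pos: [0.5931, -0.268, 0.1073]
tcp_rot: [0.825, 0.565, -0.001, -0.002]
ft_force: [1.1, -0.3, 0.3]
grip_width: 0.0679
```

```bash
python3 ov.py p9;python3 plan.py 0.455 0.1005 0.18 78.3 9
```

```text
t 23.45 pos [ 0.5979 -0.2696  0.1159] psi 68.82 dpsi 9.5 tilt [ 0.008 -0.003 -1.   ] n 9 F [ 1.6 -1.6  5.2] w 0.07
{"travel":[0.033,-0.030,-0.007],"yaw":-1.1},{"travel":[0.033,-0.029,-0.007],"yaw":-1.1},{"travel":[0.034,-0.028,-0.007],"yaw":-1.1},{"travel":[0.034,-0.028,-0.007],"yaw":-1.1},{"travel":[0.035,-0.027,-0.007],"yaw":-1.1}
{"travel":[0.035,-0.027,-0.007],"yaw":-1.1},{"travel":[0.036,-0.026,-0.007],"yaw":-1.1},{"travel":[0.036,-0.025,-0.007],"yaw":-1.1},{"travel":[0.037,-0.025,-0.007],"yaw":-1.1}
```

View pics/p9.png

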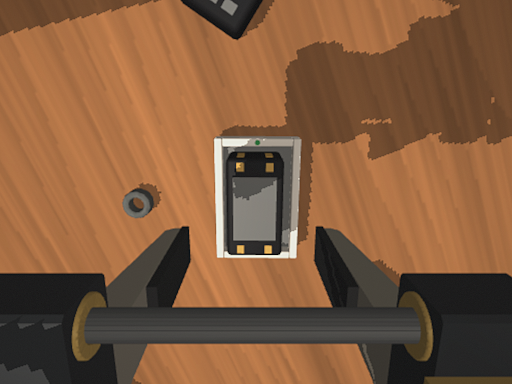

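arm_command([
  {"travel":[0.033,-0.03,-0.007],"yaw":-1.1,"gripper":0.0919},
  {"travel":[0.033,-0.029,-0.007],"yaw":-1.1,"gripper":0.0919},
  {"travel":[0.034,-0.028,-0.007],"yaw":-1.1,"gripper":0.0919},
  {"travel":[0.034,-0.028,-0.007],"yaw":-1.1,"gripper":0.0919},
  {"travel":[0.035,-0.027,-0.007],"yaw":-1.1,"gripper":0.0919},
])

```text
time: 24.08
eef_pos: [0.5147, -0.0612, 0.1438]
tcp_rot: [0.797, 0.604, 0.0, 0.0]
ft_force: [-0.0, 0.7, 0.9]
grip_width: 0.092
```

arm_command([
  {"travel":[0.035,-0.027,-0.007],"yaw":-1.1,"gripper":0.0919},
  {"travel":[0.036,-0.026,-0.007],"yaw":-1.1,"gripper":0.0919},
  {"travel":[0.036,-0.025,-0.007],"yaw":-1.1,"gripper":0.0919},
  {"travel":[0.037,-0.025,-0.007],"yaw":-1.1,"gripper":0.0919},
  {"travel":[0,0,0],"yaw":0,"gripper":0.0919},
])

```text
time: 24.7
eef_pos: [0.4494, 0.1055, 0.1723]
tcp_rot: [0.771, 0.637, 0.001, 0.0]
ft_force: [0.5, 0.4, 0.8]
grip_width: 0.092
```

arm_command([
  {"travel":[0,0,0],"yaw":0,"gripper":0.0919},
  {"travel":[0,0,0],"yaw":0,"gripper":0.0919},
  {"travel":[0,0,0],"yaw":0,"gripper":0.0919},
])

```text
time: 25.08
eef_pos: [0.4504, 0.1013, 0.1713]
tcp_rot: [0.774, 0.633, -0.0, -0.0]
ft_force: [-0.4, 0.1, 0.2]
grip_width: 0.0918
```

```bash
python3 cap.py X pack_small; python3 plan.py 0.455 0.1005 0.016 78.3
```

```text
pack_small z0 [ 0.4539  0.1011 72.3499  0.      0.1189] free [ 4.53200e-01  9.69000e-02  7.35273e+01 -1.83000e-02  3.12000e-02] prior [ 0.4549  0.1006 78.1459  0.      0.2235]
t 25.12 pos [0.4503 0.1014 0.1713] psi 78.62 dpsi -0.3 tilt [-0. -0. -1.] n 3 F [-0.2  0.3 -0. ] w 0.092
{"travel":[0.000,0.002,0.052],"yaw":0.1},{"travel":[0.000,0.002,0.052],"yaw":0.1},{"travel":[0.000,0.002,0.052],"yaw":0.1}
```

View pics/c_X.png

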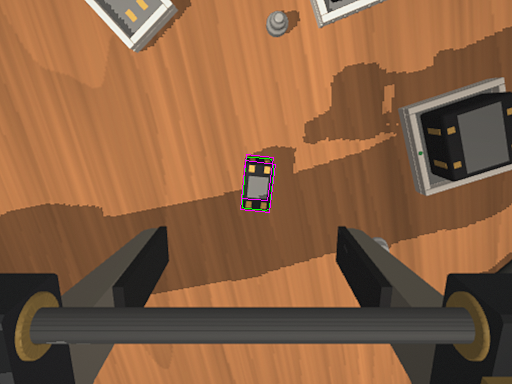

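arm_command([
  {"travel":[-0.001,0.002,0.05],"yaw":2.7,"gripper":0.07},
  {"travel":[0,0.002,0.05],"yaw":2.6,"gripper":0.07},
  {"travel":[0,0,0.04],"yaw":0,"gripper":0.07},
  {"travel":[0,0,0.015],"yaw":0,"gripper":0.07},
  {"travel":[0,0,0],"yaw":0,"gripper":0.07},
])

```text
time: 25.75
eef_pos: [0.4536, 0.1003, 0.0162]
tcp_rot: [0.802, 0.598, -0.001, -0.0]
ft_force: [-0.2, 0.0, -0.6]
grip_width: 0.0699
```

```bash
python3 plan.py 0.4535 0.0995 0.016 73.3
python3 - <<'E'
import pickle; F=pickle.load(open("fit.pkl","rb")); F["pack_small"]=(.4535,.0995,73.3,0,0); pickle.dump(F,open("fit.pkl","wb"))
E
python3 ov.py g4 pack_small
```

```text
t 25.75 pos [0.4536 0.1003 0.0162] psi 73.42 dpsi -0.1 tilt [-0.001 -0.    -1.   ] n 1 F [-0.2  0.  -0.6] w 0.0699
{"travel":[-0.001,0.000,0.000],"yaw":0.1}
```

View pics/g4.png

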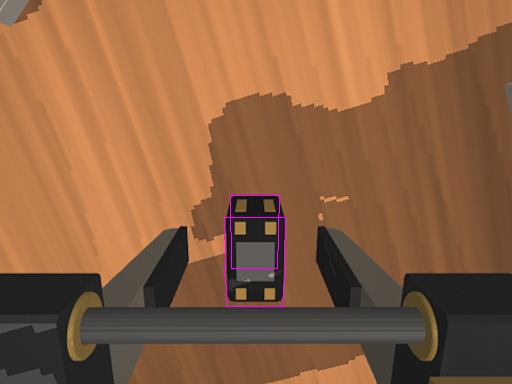

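arm_command([
  {"travel":[0,0,0],"yaw":0,"gripper":0.05},
  {"travel":[0,0,0],"yaw":0,"gripper":0.03},
  {"travel":[0,0,0],"yaw":0,"gripper":0.02},
  {"travel":[0,0,0],"yaw":0,"gripper":0.02},
  {"travel":[0,0,0],"yaw":0,"gripper":0.02},
], force=20)

```text
time: 26.42
eef_pos: [0.454, 0.1003, 0.0168]
tcp_rot: [0.802, 0.598, 0.0, 0.0]
ft_force: [-0.6, -0.1, 3.1]
grip_width: 0.0277
```

arm_command([
  {"travel":[0,0,-0.02],"yaw":0,"gripper":0.02},
  {"travel":[0,0,-0.04],"yaw":0,"gripper":0.02},
  {"travel":[0,0,-0.045],"yaw":0,"gripper":0.02},
  {"travel":[0,0,-0.01],"yaw":0,"gripper":0.02},
])

```text
time: 26.92
eef_pos: [0.4553, 0.1007, 0.1339]
tcp_rot: [0.802, 0.598, 0.002, 0.001]
ft_force: [0.0, -0.3, -0.8]
grip_width: 0.0276
```

```bash
python3 plan.py 0.373 0.2865 0.13 119.6 7
```

```text
t 26.93 pos [0.4553 0.1007 0.1339] psi 73.41 dpsi 46.2 tilt [ 0.005  0.001 -1.   ] n 7 F [ 0.  -0.3 -0.8] w 0.0276
{"travel":[0.022,-0.019,0.001],"yaw":-6.6},{"travel":[0.024,-0.016,0.001],"yaw":-6.6},{"travel":[0.026,-0.013,0.001],"yaw":-6.6},{"travel":[0.027,-0.010,0.001],"yaw":-6.6},{"travel":[0.028,-0.007,0.001],"yaw":-6.6}
{"travel":[0.029,-0.004,0.001],"yaw":-6.6},{"travel":[0.029,-0.000,0.001],"yaw":-6.6}
```

arm_command([
  {"travel":[0.022,-0.019,0],"yaw":-6.6,"gripper":0.02},
  {"travel":[0.024,-0.016,0],"yaw":-6.6,"gripper":0.02},
  {"travel":[0.026,-0.013,0],"yaw":-6.6,"gripper":0.02},
  {"travel":[0.027,-0.01,0],"yaw":-6.6,"gripper":0.02},
  {"travel":[0.028,-0.007,0],"yaw":-6.6,"gripper":0.02},
])

```text
time: 27.55
eef_pos: [0.3948, 0.2344, 0.1313]
tcp_rot: [0.596, 0.803, -0.0, -0.0]
ft_force: [0.1, -0.2, -1.2]
grip_width: 0.028
```

arm_command([
  {"travel":[0.029,-0.004,0],"yaw":-6.6,"gripper":0.02},
  {"travel":[0.029,0,0],"yaw":-6.6,"gripper":0.02},
  {"travel":[0,0,0.01],"yaw":0,"gripper":0.02},
  {"travel":[0,0,0],"yaw":0,"gripper":0.02},
  {"travel":[0,0,0],"yaw":0,"gripper":0.02},
])

```text
time: 28.18
eef_pos: [0.3725, 0.2853, 0.1213]
tcp_rot: [0.503, 0.864, -0.0, 0.0]
ft_force: [-0.4, 0.8, -0.6]
grip_width: 0.0276
```

```bash
python3 ov.py q0 charger_small >/dev/null; python3 ov.py q1 charger_small;  python3 plan.py 0.373 0.2865 0.058 119.6 3
```

```text
t 28.27 pos [0.3727 0.2856 0.1216] psi 119.54 dpsi 0.1 tilt [ 0. -0. -1.] n 3 F [-0.   0.3 -0.7] w 0.0282
{"travel":[0.000,0.000,0.021],"yaw":-0.0},{"travel":[0.000,0.000,0.021],"yaw":-0.0},{"travel":[0.000,0.000,0.021],"yaw":-0.0}
```

View pics/q1.png

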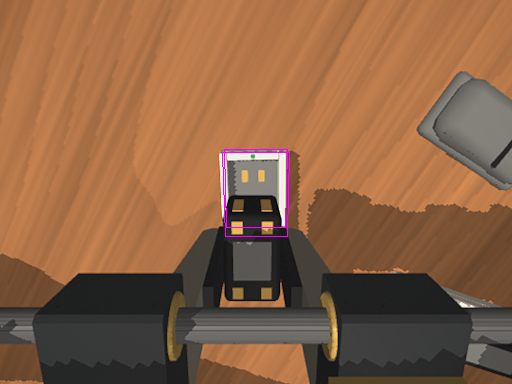

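Run:
```python
import pickle; from h import *
d=pickle.load(open("v_last.pkl","rb"))
cv2.imwrite("pics/q1z.png",cv2.resize(d["frame"][130:250,200:310],None,fx=5,fy=5,interpolation=cv2.INTER_NEAREST))
```

```text
(no output)
```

View pics/q1z.png

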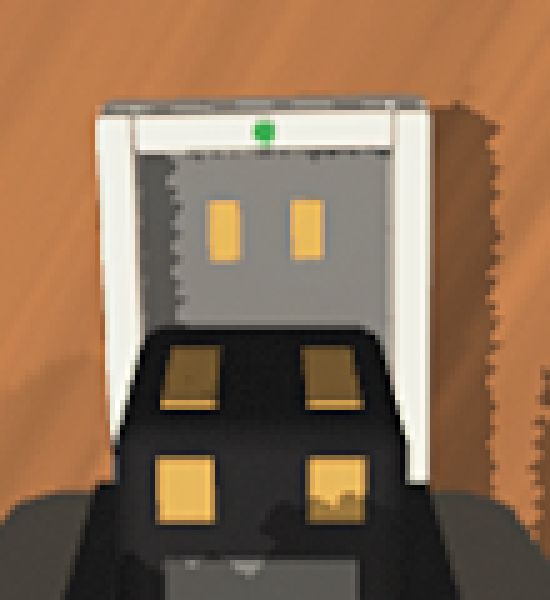

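```bash
python3 - <<'E'
import pickle; from h import *
d=pickle.load(open("v_last.pkl","rb"))
a=ray(d,(219.1,152.3),.022);b=ray(d,(285.5,151.1),.022)
e=b-a; L=np.linalg.norm(e); u=np.array([-e[1],e[0]])/L; m=(a+b)[:2]/2
yaw=np.degrees(np.arctan2(u[1],u[0])); print(L,yaw,"centre",m-u*.036)
E
python3 plan.py 0.3725 0.285 0.058 119.6 3
```

```text
0.05331057771672274 120.5850325230087 centre [0.37153436 0.28669231]
t 28.27 pos [0.3727 0.2856 0.1216] psi 119.54 dpsi 0.1 tilt [ 0. -0. -1.] n 3 F [-0.   0.3 -0.7] w 0.0282
{"travel":[-0.000,-0.000,0.021],"yaw":-0.0},{"travel":[-0.000,-0.000,0.021],"yaw":-0.0},{"travel":[-0.000,-0.000,0.021],"yaw":-0.0}
```

arm_command([
  {"travel":[0.001,0,0.03],"yaw":-0.4,"gripper":0.02},
  {"travel":[0,0,0.022],"yaw":0,"gripper":0.02},
  {"travel":[0,0,0.011],"yaw":0,"gripper":0.02},
  {"travel":[0,0,0],"yaw":0,"gripper":0.02},
  {"travel":[0,0,0],"yaw":0,"gripper":0.02},
])

```text
time: 28.9
eef_pos: [0.3723, 0.2874, 0.0593]
tcp_rot: [0.5, 0.866, 0.001, 0.0]
ft_force: [-0.1, 0.7, -0.6]
grip_width: 0.0281
```

```bash
python3 ov.py q2;  python3 plan.py 0.3723 0.2865 0.029 120 3; python3 -c "
from bench import vision;import cv2,pickle
d=vision.capture('side');cv2.imwrite('pics/q2s.png',cv2.resize(d['frame'][220:360,210:410],None,fx=3.5,fy=3.5))"
```

```text
t 28.95 pos [0.3723 0.2874 0.0593] psi 120.01 dpsi -0.0 tilt [ 0.001  0.001 -1.   ] n 3 F [-0.5  0.8 -0.2] w 0.0278
{"travel":[-0.000,-0.000,0.010],"yaw":0.0},{"travel":[-0.000,-0.000,0.010],"yaw":0.0},{"travel":[-0.000,-0.000,0.010],"yaw":0.0}
```

View pics/q2.png

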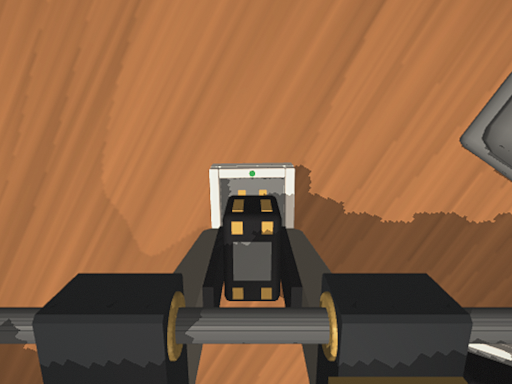

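View pics/q2s.png

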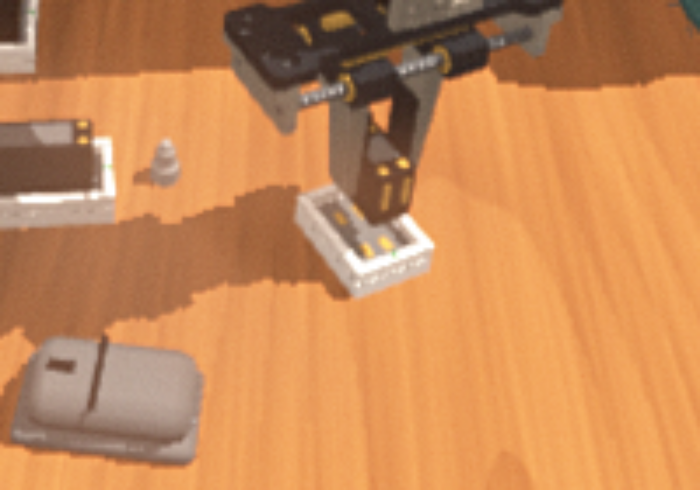

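arm_command([
  {"travel":[0,0,0.012],"yaw":0,"gripper":0.02},
  {"travel":[0,0,0.01],"yaw":0,"gripper":0.02},
  {"travel":[0,0,0.005],"yaw":0,"gripper":0.02},
  {"travel":[0,0,0.002],"yaw":0,"gripper":0.02},
  {"travel":[0,0,0.001],"yaw":0,"gripper":0.02},
])

```text
time: 29.62
eef_pos: [0.3715, 0.287, 0.0288]
tcp_rot: [0.5, 0.866, -0.0, 0.0]
ft_force: [-3.0, -2.5, 11.7]
grip_width: 0.0276
```

arm_command([
  {"travel":[0,0,0],"yaw":0,"gripper":0.02},
  {"travel":[0,0,0],"yaw":0,"gripper":0.02},
])

```text
time: 29.88
eef_pos: [0.3718, 0.2872, 0.0288]
tcp_rot: [0.5, 0.866, 0.0, 0.0]
ft_force: [-1.4, -0.6, 2.9]
grip_width: 0.0276
```

arm_command([
  {"travel":[0,0,0],"yaw":0,"gripper":0.032},
  {"travel":[0,0,0],"yaw":0,"gripper":0.045},
  {"travel":[0,0,0],"yaw":0,"gripper":0.05},
  {"travel":[0,0,-0.03],"yaw":0,"gripper":0.05},
  {"travel":[0,0,-0.05],"yaw":0,"gripper":0.06},
])

```text
time: 30.5
eef_pos: [0.3707, 0.2863, 0.1083]
tcp_rot: [0.5, 0.866, -0.002, -0.001]
ft_force: [1.7, 0.7, 0.8]
grip_width: 0.0579
```

arm_command([
  {"travel":[0,0,-0.05],"yaw":0,"gripper":0.06},
  {"travel":[0,0,-0.03],"yaw":0,"gripper":0.06},
  {"travel":[0,0,0],"yaw":0,"gripper":0.06},
  {"travel":[0,0,0],"yaw":0,"gripper":0.06},
])

```text
time: 31.0
eef_pos: [0.3714, 0.2864, 0.1877]
tcp_rot: [0.5, 0.866, -0.001, -0.0]
ft_force: [0.9, -0.2, -0.3]
grip_width: 0.0603
```

```bash
python3 ov.py r1
python3 - <<'E'
from bench import vision; import cv2
d=vision.capture('side');cv2.imwrite('pics/r1s.png',cv2.resize(d['frame'][100:360,130:370],None,fx=2.3,fy=2.3,interpolation=cv2.INTER_CUBIC))
d=vision.capture('scene');cv2.imwrite('pics/r1c.png',cv2.resize(d['frame'][140:260,60:420],None,fx=2.2,fy=2.2,interpolation=cv2.INTER_CUBIC))
E
```

```text
(no output)
```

View pics/r1.png

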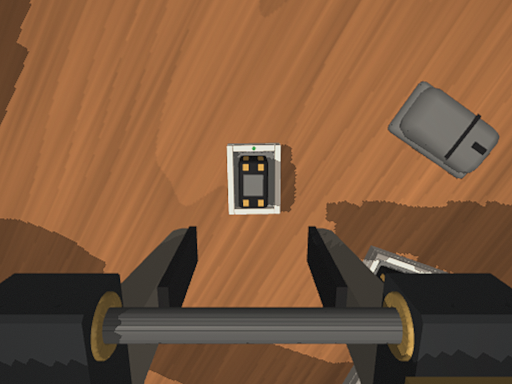

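View pics/r1s.png

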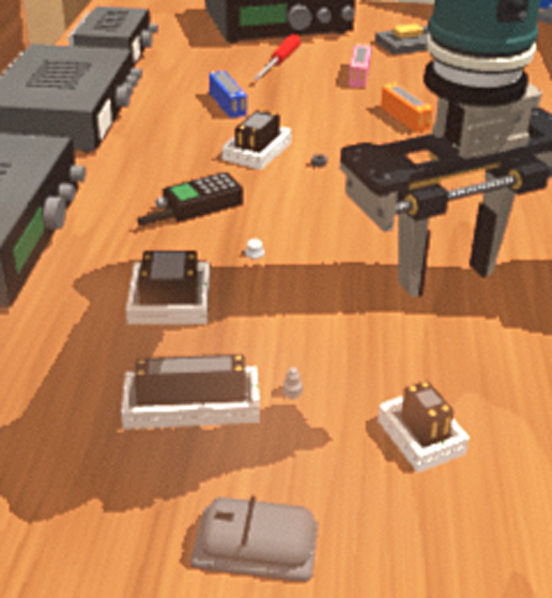

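View pics/r1c.png

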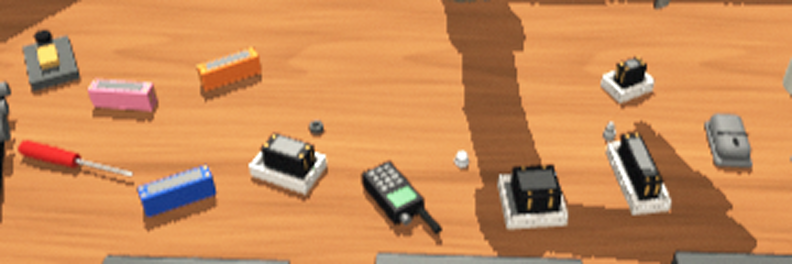

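All four packs sit level inside their bays, and the radio, mouse and look-alikes haven't moved. I'll hand the job in.

```bash
python3 -c "
from bench import job,r
print(r.get_state()['time']); print(job.finish_job())"
```

```text
31.15
the job is handed in; nothing more can be done
None
```

All four packs are in their matching chargers: long, square, medium and small, done in that order. I handed the job in at 31 s, well inside the 115 s limit. Each pack was lowered until the wrist force showed it touching the bay floor, then released, so none was dropped.

**Last checks:** The final wrist, side and scene pictures show every pack right way up and flat inside its rim. The radio, mouse and the blue, orange and pink look-alikes were not touched. At first contact, and just before release, the tool sat 12 mm higher than when each pack was gripped, which matches the given bay floor height. The highest wrist force I saw was about 12 N.

**Checks that failed or disagreed:**
- **Long pack detection:** The network missed the black long pack in the wrist view and found only the look-alikes there. I used the scene and side views plus a colour outline instead.
- **Pack heights:** The height measurements did not match the stated 40 mm. Outline fits put the tops 3–4 mm low from the scene and side cameras, and 10–18 mm low from the wrist camera. I put this down to the rounded pack edges and relied on contact force and the jaw-width readings, which were right for each pack.
- **Final positions:** I judged the final placements by eye from the pictures and did not re-measure them.

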